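Lay out hub parts in reverse order for reassembly

ROBOT

A 7-joint arm with a two-finger parallel gripper is mounted at the origin on the work surface. World frame = base frame: x ahead of the robot, y to its left, z up, the work surface at z = 0. Lengths are in m, angles in rad, forces in N, time in s.
With the tool pointing down it reaches from about 0.425 to 0.925 m from the base axis. Payload 6.8 kg.
Tool frame: the origin (TCP) lies midway between the tips of the shut fingers; the grasp point (between the pads) lies 19 mm behind it; z points along the fingers, x is the direction in which the jaws open and shut, and the axes are right-handed (so a half turn about z gives the same grasp; the last joint's range is limited). The gripper opens to 85 mm and grips with 20 to 120 N. Pads are 22 mm wide; open, the fingers measure 114 mm over their backs; the gripper's body (76 mm by 85 mm) begins 54 mm behind the grasp point. The pads swing forward as they close: fully open they stand 13 mm farther back than shut.
Start: joints at [-1.312, 0.477, 0.022, 1.555, -0.011, 1.109, -0.083], TCP at [0.242, 0.63, 0.231] pointing down, gripper open.
Joint ranges: [-2.96, 2.96], [-0.34, 2.1], [-1.41, 1.46], [0.24, 2.44], [-1.37, 4.51], [0.17, 1.92], [-2.96, 2.96]. Speed limits (rad/s): [2.39, 2.39, 3.14, 3.14, 3.14, 3.14, 3.14].

INTERFACE

Orientations are given as a unit quaternion [w, x, y, z].
In Python, from station import bot, imaging, nets gives the robot as it stands. The module is installed in compiled form; this text tells all that it offers.
- The arm moves only by the tool apply_moves, never from a script. Its argument "moves" is text: rows parted by semicolons, each of 7 numbers parted by spaces: the gripper command: -1 is fully open, 1 is shut, values between are in proportion, then the shift along the tool's x, y, z normalised to -1 to 1, where 1 is 120 mm, then the turn, a rotation vector about the tool's x, y, z normalised to -1 to 1, where 1 is 4 degrees. In form: hand dx dy dz rx ry rz; .... A call has 1 to 12 rows; each row shifts and turns the commanded pose from where the row before left it, along the tool's axes as they then stand; what a row does not reach is not made up. A row lasts 1/12 s, in which the tool goes at most 41.7 mm and 7.16 degrees, less where a joint would pass 70% of its speed; a pose out of reach is approached as far as the arm can. A call with a number of a shift or a turn outside -1 to 1 is refused whole. A call with a gripper value outside its range is refused whole. The fingers move at their own pace and stop on an object; "force" is the grip in N (left out, the last holds). Time passes only in rows, so rows that do not move let the fingers close. It gives the time, the measured TCP pose, the force and the opening at its end, in the units of the state.
- bot.get_obs(): the state, without advancing time (a new reading comes with each control period).
- imaging.read_camera(name): name is "scene" or "top" or "wrist"; returns a dict with "image" (420x560x3 uint8, red, green, blue), "fx", "fy", "cx", "cy" (pixels), "view" (4x4, takes a point from world to camera coordinates); the wrist camera has in their place "mount" (4x4, takes a point from camera to tool coordinates, whose origin is the TCP and whose axes are the tool frame's). Camera axes: x right, y down, z forward; pixel columns grow to the right and rows downward; lengths in m; the calibration is good to about 2 mm. The wrist camera is an equidistant fisheye: a pixel r from the principal point sees the ray r / f radians off the axis. A picture is of the moment at which its call begins: read the wrist's pose just before it. There is no depth.
- bot.hand_in(): hands the job in, once; it reports no verdict.
Trained networks look in a picture, given as the dict that the camera call returned (one of the last four; its "shot" number tells which), for a name from the list of things; names that differ only in an ending like _2 or _b are one class to them, and where a whole thing is asked for, a point or a joint stands for the part that bears it (a point fixed in the world has none). Each returns a list of dicts, best first, with "score" (0 to 1); they miss things now and then, are a little off and sometimes report something else, mostly with a low value. They report only what shows in the picture. A call takes as long as a camera call. They do not tell look-alikes from the thing itself.
- nets.spot_in(picture, name): "rect" ([left, top, right, bottom] in pixels, round what is visible of it).
- nets.outline_of(picture, name): "region" (420x560 bool, what is visible of it) and "rect" ([left, top, right, bottom] in pixels, round what is visible of it).
- nets.spot_point(picture, name): "location" ([column, row] in pixels: a listed point, or the origin of a listed thing).
The state is a dict: "t": time; "q": joint angles; "joint_vel": joint speeds; "joint_torque": joint torques, N m; "eef_pos": TCP position; "tool_rot": TCP orientation; "contact_force": force on the tool from outside, world axes, zero at the start; "torque": the same for the moment, N m; "gripper_width": opening from 0.0 (shut) to 1.0 (fully open).
Only numpy, scipy, OpenCV 4.12 (cv2) and the standard library are available. Lean on these libraries where they do the work, as an engineer would, in place of code of your own. Each camera call takes 0.05 s, during which the arm holds its last target.

TASK

The four washed hub parts (nut, sleeve, bearing and gear) stand in a row in the black pans of the drain rack, in the order they came off, counted from the rack's loop-handle end. Move them to the plywood assembly tray, one to a compartment, in the reverse order, so that the last off is the first to go back on: the part nearest the handle of the drain rack goes to the compartment farthest from the handle of the tray, and so on down to the part farthest from the rack's handle, which goes nearest the tray's handle. Set each one down gently, not dropped, standing upright as it did before and flat on the compartment's floor.

Things in the scene. Friction and masses are not known exactly. Their poses are not given: they have to be found in the camera images.
- nut_c (a point): Hub nut, bare steel: hexagon 36 mm across flats (42 over corners) on a round flange 44 mm in diameter and 4 mm thick; 30 mm tall in all, about 180 g. This point is its centre, half-way up; z is up along its bore. Its x axis is square to one pair of flats and starts within 15 degrees of its pan's x axis.
- sleeve_c (a point): Spacer sleeve, bare steel: plain tube 32 mm in diameter, 46 mm tall, the tallest and slimmest of the four, about 150 g. This point is its centre, half-way up; z is up along its bore. 
- bearing_c (a point): Sealed ball bearing, steel with a black seal ring on top: flat disc 47 mm in diameter, 20 mm tall, the lowest of the four, about 140 g. This point is its centre, half-way up; z is up along its bore. 
- gear_c (a point): Gear with a hub, bare steel: toothed wheel 46 to 48 mm in diameter and 14 mm thick at the bottom, with a smooth round hub 28 mm in diameter standing 20 mm above it; 34 mm tall in all, about 200 g. This point is its centre, half-way up; z is up along its bore. 
- pan_nut: Shallow black plastic drip pan in which the nut starts (within 4 mm of its centre along y, 10 mm along x); fixed on the drain rack. 112 mm (x) by 66 mm (y, along the row), rim 13 mm high, walls 3 mm. Origin under its centre; inner floor 3 mm above that. The four pans are alike, told apart by the part that starts in them.
- pan_sleeve: Shallow black plastic drip pan in which the sleeve starts (within 4 mm of its centre along y, 10 mm along x); fixed on the drain rack. 112 mm (x) by 66 mm (y, along the row), rim 13 mm high, walls 3 mm. Origin under its centre; inner floor 3 mm above that. The four pans are alike, told apart by the part that starts in them.
- pan_bearing: Shallow black plastic drip pan in which the bearing starts (within 4 mm of its centre along y, 10 mm along x); fixed on the drain rack. 112 mm (x) by 66 mm (y, along the row), rim 13 mm high, walls 3 mm. Origin under its centre; inner floor 3 mm above that. The four pans are alike, told apart by the part that starts in them.
- pan_gear: Shallow black plastic drip pan in which the gear starts (within 4 mm of its centre along y, 10 mm along x); fixed on the drain rack. 112 mm (x) by 66 mm (y, along the row), rim 13 mm high, walls 3 mm. Origin under its centre; inner floor 3 mm above that. The four pans are alike, told apart by the part that starts in them.
- drain_rack: Aluminium rack with the four black pans in a row; fixed, at any yaw. Origin on the bench under the row's middle, z up. Row along its y: pans centred at y = +102, +34, -34, -102 mm, x = 0, their undersides 10 mm above the origin. A low loop handle (60 mm wide, 10 mm high) sticks out 34 mm beyond the +y end: +y is the handle end.
- assembly_tray: Plywood tray, four equal compartments in a row, empty at the start; fixed, at any yaw. Origin on the bench under its middle, z up; 276 mm (y) by 120 mm (x). Compartments centred at y = +102, +34, -34, -102 mm, x = 0, each 64 (y) by 112 mm inside. Floor 6 mm, tops of the 4 mm walls 16 mm above the origin. A low loop handle (11 mm high) sticks out 36 mm beyond the +y end: +y is the handle end.
Mind the look-alikes: they are no part of the job. Leave any red look-alike of the part that bears gear_c alone.

How it is judged:
At the end, for the whole second after the job is handed in: Each part is in the tray compartment that reverses its starting place (counted from the handles): within 22 mm of its centre along the row, 50 mm across, flat on the floor (4 mm), upright within 0.12 rad, under 0.02 m/s, no finger touching (((y of pan_nut in the frame of drain_rack between 0.082 and 0.122 m and y of nut_c in the frame of assembly_tray between -0.124 and -0.08 m) or (y of pan_nut in the frame of drain_rack between 0.014 and 0.054 m and y of nut_c in the frame of assembly_tray between -0.056 and -0.012 m) or (y of pan_nut in the frame of drain_rack between -0.054 and -0.014 m and y of nut_c in the frame of assembly_tray between 0.012 and 0.056 m) or (y of pan_nut in the frame of drain_rack between -0.122 and -0.082 m and y of nut_c in the frame of assembly_tray between 0.08 and 0.124 m)) and x of nut_c in the frame of assembly_tray between -0.05 and 0.05 m and z of nut_c in the frame of assembly_tray between 0.017 and 0.025 m and angle between each of nut_c, sleeve_c, bearing_c, gear_c's own z axis and vertical below 0.12 rad and linear speed of each of nut, sleeve, bearing, gear below 0.02 m/s and contact force between each of nut, sleeve, bearing, gear and the fingers below 0.05 N and ((y of pan_sleeve in the frame of drain_rack between 0.082 and 0.122 m and y of sleeve_c in the frame of assembly_tray between -0.124 and -0.08 m) or (y of pan_sleeve in the frame of drain_rack between 0.014 and 0.054 m and y of sleeve_c in the frame of assembly_tray between -0.056 and -0.012 m) or (y of pan_sleeve in the frame of drain_rack between -0.054 and -0.014 m and y of sleeve_c in the frame of assembly_tray between 0.012 and 0.056 m) or (y of pan_sleeve in the frame of drain_rack between -0.122 and -0.082 m and y of sleeve_c in the frame of assembly_tray between 0.08 and 0.124 m)) and x of sleeve_c in the frame of assembly_tray between -0.05 and 0.05 m and z of sleeve_c in the frame of assembly_tray between 0.025 and 0.033 m and ((y of pan_bearing in the frame of drain_rack between 0.082 and 0.122 m and y of bearing_c in the frame of assembly_tray between -0.124 and -0.08 m) or (y of pan_bearing in the frame of drain_rack between 0.014 and 0.054 m and y of bearing_c in the frame of assembly_tray between -0.056 and -0.012 m) or (y of pan_bearing in the frame of drain_rack between -0.054 and -0.014 m and y of bearing_c in the frame of assembly_tray between 0.012 and 0.056 m) or (y of pan_bearing in the frame of drain_rack between -0.122 and -0.082 m and y of bearing_c in the frame of assembly_tray between 0.08 and 0.124 m)) and x of bearing_c in the frame of assembly_tray between -0.05 and 0.05 m and z of bearing_c in the frame of assembly_tray between 0.012 and 0.02 m and ((y of pan_gear in the frame of drain_rack between 0.082 and 0.122 m and y of gear_c in the frame of assembly_tray between -0.124 and -0.08 m) or (y of pan_gear in the frame of drain_rack between 0.014 and 0.054 m and y of gear_c in the frame of assembly_tray between -0.056 and -0.012 m) or (y of pan_gear in the frame of drain_rack between -0.054 and -0.014 m and y of gear_c in the frame of assembly_tray between 0.012 and 0.056 m) or (y of pan_gear in the frame of drain_rack between -0.122 and -0.082 m and y of gear_c in the frame of assembly_tray between 0.08 and 0.124 m)) and x of gear_c in the frame of assembly_tray between -0.05 and 0.05 m and z of gear_c in the frame of assembly_tray between 0.019 and 0.027 m).
It fails at once if the nut is let fall (moving faster than 0.7 m/s with no finger on it, as after a drop of 25 mm) (linear speed of nut above 0.7 m/s and contact force between nut and the fingers below 0.05 N).
It fails at once if the sleeve is let fall (moving faster than 0.7 m/s with no finger on it, as after a drop of 25 mm) (linear speed of sleeve above 0.7 m/s and contact force between sleeve and the fingers below 0.05 N).
It fails at once if the bearing is let fall (moving faster than 0.7 m/s with no finger on it, as after a drop of 25 mm) (linear speed of bearing above 0.7 m/s and contact force between bearing and the fingers below 0.05 N).
It fails at once if the gear is let fall (moving faster than 0.7 m/s with no finger on it, as after a drop of 25 mm) (linear speed of gear above 0.7 m/s and contact force between gear and the fingers below 0.05 N).
It also fails if it takes over 115 s, if anything falls off the work surface, if the arm or the gripper's body presses on something with over 40 N, if the wrist force passes 120 N, or if a joint passes its speed limit or range.

## Working session

There is one attempt and no reset: what is moved stays moved. The work goes in short steps, Python scripts to look and compute and a tool call to move; the robot and the scene stay as the last step left them, time stands still between calls to the robot, and variables do not carry over. Pictures are saved under pics/ and viewed, and the job is handed in when it is done.

Besides the shell and the picture viewer there is one more tool, called after "Call:" as a command line: name --argument value ..., lists and objects as JSON in quotes. apply_moves: Moves the arm, as the interface text tells. Scaled input: -1 to 1 covers 120 mm each way for a shift and 4 degrees each way for a turn. Its arguments: {"type":"object","properties":{"moves":{"type":"string"},"force":{"type":"number"}},"required":["moves"]}

```bash
mkdir -p pics; cat > h.py <<'E'
import numpy as np, cv2
from scipy.spatial.transform import Rotation as R
from station import bot, imaging, nets
def save(p,n): cv2.imwrite('pics/'+n+'.png', p['image'][:,:,::-1])
def ray(p,uv):
    V=np.array(p['view']); d=np.array([(uv[0]-p['cx'])/p['fx'],(uv[1]-p['cy'])/p['fy'],1.])
    Rm=V[:3,:3]; o=-Rm.T@V[:3,3]; return o,Rm.T@d
def atz(p,uv,z):
    o,d=ray(p,uv); return o+d*(z-o[2])/d[2]
def proj(p,X):
    V=np.array(p['view']); c=V[:3,:3]@np.array(X)+V[:3,3]; return np.array([p['fx']*c[0]/c[2]+p['cx'],p['fy']*c[1]/c[2]+p['cy']])
E
python3 - <<'E'
from h import *
o=bot.get_obs()
for k,v in o.items(): print(k,np.round(v,3))
for n in ['scene','top','wrist']:
    p=imaging.read_camera(n); save(p,n+'0'); print(n,{k:np.round(v,3).tolist() for k,v in p.items() if k not in('image',)})
    for t in ['nut_c','sleeve_c','bearing_c','gear_c','drain_rack','assembly_tray','pan_nut']:
        print(t,[(np.round(d['location'],1).tolist(),round(d['score'],2)) for d in nets.spot_point(p,t)[:4]])
E
```

```text
t 0.0
q [-1.312  0.478  0.022  1.556 -0.012  1.109 -0.083]
joint_vel [-0.002 -0.     0.001  0.001 -0.    -0.001  0.001]
joint_torque [-0.0000e+00 -5.9644e+01  1.6080e+00 -2.8120e+01  1.2000e-02  9.0000e-03
  0.0000e+00]
eef_pos [0.242 0.63  0.23 ]
tool_rot [ 0.001  0.824  0.566 -0.001]
contact_force [0.16  0.484 0.071]
torque [ 0.011  0.005 -0.035]
gripper_width 1.0
scene {'fx': 461.918, 'fy': 461.918, 'cx': 274.355, 'cy': 211.479, 'view': [[-0.289, 0.957, -0.01, 0.191], [0.773, 0.227, -0.592, -0.41], [-0.564, -0.179, -0.806, 1.304], [0.0, 0.0, 0.0, 1.0]], 'shot': 1}
nut_c [([201.9, 218.9], 0.71)]
sleeve_c [([190.2, 168.8], 0.67)]
bearing_c [([186.2, 155.4], 0.73)]
gear_c [([218.6, 283.9], 0.97), ([188.0, 192.2], 0.59)]
drain_rack []
assembly_tray [([392.8, 242.1], 0.88)]
pan_nut [([201.5, 222.9], 0.73)]
top {'fx': 415.539, 'fy': 415.539, 'cx': 279.322, 'cy': 211.17, 'view': [[0.006, -1.0, 0.009, -0.031], [-0.985, -0.007, -0.175, 0.578], [0.175, -0.008, -0.985, 1.009], [0.0, 0.0, 0.0, 1.0]], 'shot': 2}
nut_c [([339.5, 197.8], 0.64)]
sleeve_c [([366.6, 242.6], 0.54)]
bearing_c [([379.0, 265.1], 0.87)]
gear_c [([356.5, 216.2], 0.49), ([303.5, 150.8], 0.49)]
drain_rack [([357.0, 229.2], 0.66)]
assembly_tray [([184.7, 226.0], 0.56)]
pan_nut [([334.3, 197.3], 0.67), ([348.1, 219.4], 0.37)]
wrist {'fx': 325.192, 'fy': 325.192, 'cx': 276.394, 'cy': 208.855, 'mount': [[1.0, 0.002, 0.0, -0.001], [-0.002, 0.958, 0.287, -0.072], [0.0, -0.287, 0.958, -0.142], [0.0, 0.0, 0.0, 1.0]], 'shot': 3}
nut_c []
sleeve_c []
bearing_c []
gear_c []
drain_rack []
assembly_tray [([130.6, 401.0], 0.72)]
pan_nut []
```

View pics/scene0.png

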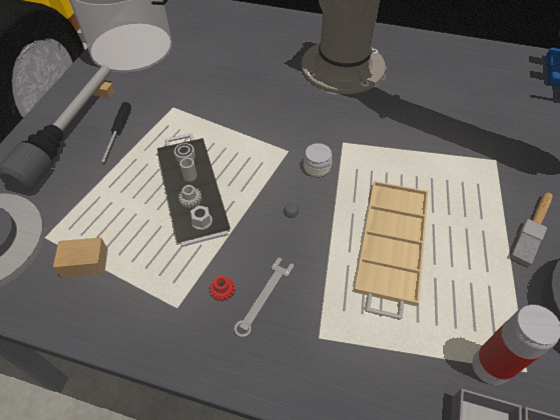

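View pics/top0.png

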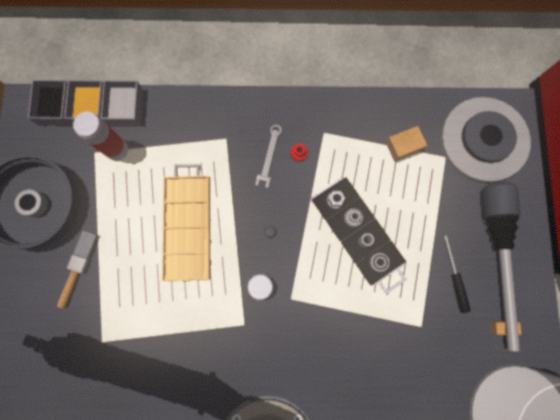

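View pics/wrist0.png

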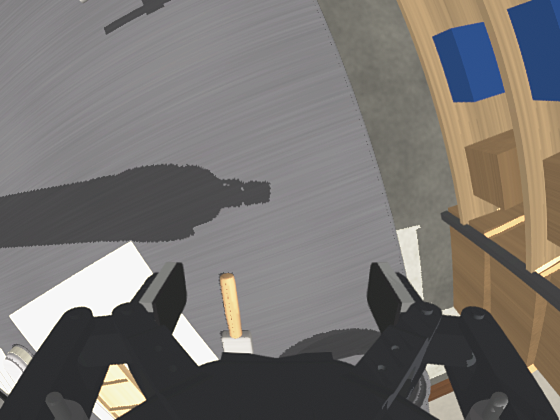

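```bash
python3 - <<'E'
from h import *
ps={n:imaging.read_camera(n) for n in ['scene','top']}
Z=dict(nut_c=.028,sleeve_c=.036,bearing_c=.023,gear_c=.030,drain_rack=0,assembly_tray=0,pan_nut=.01,pan_sleeve=.01,pan_bearing=.01,pan_gear=.01)
for t,z in Z.items():
    for n,p in ps.items():
        print(t,n,[(np.round(atz(p,d['location'],z)[:2],4).tolist(),round(d['score'],2)) for d in nets.spot_point(p,t)[:3]])
for n,p in ps.items():
  for t,z in (('drain_rack',.012),('assembly_tray',.016)):
    for d in nets.outline_of(p,t)[:1]:
        m=d['region'].astype(np.uint8); r=cv2.minAreaRect(cv2.findNonZero(m))
        print(n,t,d['score'],d['rect'],[np.round(atz(p,c,z)[:2],4).tolist() for c in cv2.boxPoints(r)])
p=ps['top'];im=cv2.resize(p['image'][160:300,150:420,::-1],None,fx=2.9,fy=2.9,interpolation=cv2.INTER_CUBIC);cv2.imwrite('pics/topz.png',im)
p=ps['scene'];im=cv2.resize(p['image'][120:320,140:440,::-1],None,fx=2.6,fy=2.6,interpolation=cv2.INTER_CUBIC);cv2.imwrite('pics/scz.png',im)
o=bot.get_obs();w,x,y,z=o['tool_rot'];print(R.from_quat([x,y,z,w]).as_matrix().round(3))
E
```

```text
nut_c scene [([0.6137, -0.1753], 0.59)]
nut_c top [([0.6273, -0.178], 0.75)]
sleeve_c scene [([0.5028, -0.2495], 0.51)]
sleeve_c top [([0.5092, -0.247], 0.72)]
bearing_c scene [([0.4658, -0.2801], 0.77)]
bearing_c top [([0.4495, -0.2768], 0.56)]
gear_c scene [([0.5696, -0.2234], 0.88), ([0.7556, -0.0737], 0.85), ([0.498, -0.2467], 0.24)]
gear_c top [([0.5715, -0.2207], 0.7), ([0.7411, -0.0811], 0.7)]
drain_rack scene []
drain_rack top [([0.5416, -0.2375], 0.8)]
assembly_tray scene [([0.5436, 0.2234], 0.7), ([0.5389, -0.2382], 0.38)]
assembly_tray top []
pan_nut scene [([0.6306, -0.1677], 0.98)]
pan_nut top [([0.6252, -0.1722], 0.64), ([0.452, -0.2805], 0.32)]
pan_sleeve scene [([0.5046, -0.2545], 0.85)]
pan_sleeve top [([0.5126, -0.2547], 0.61)]
pan_bearing scene [([0.4566, -0.2944], 0.86), ([0.5498, 0.2146], 0.57)]
pan_bearing top [([0.452, -0.2904], 0.81)]
pan_gear scene [([0.5618, -0.2153], 0.73)]
pan_gear top [([0.5627, -0.2083], 0.76)]
scene drain_rack 0.83 [164.4, 135.5, 231.1, 245.9] [[0.4284, -0.3732], [0.3596, -0.2818], [0.6344, -0.1092], [0.6877, -0.1888]]
scene assembly_tray 0.98 [355.1, 183.1, 428.3, 322.2] [[0.7285, 0.1655], [0.4069, 0.1519], [0.3985, 0.2952], [0.7162, 0.2835]]
top drain_rack 0.8 [381.5, 269.9, 407.0, 292.1] [[0.4024, -0.278], [0.4365, -0.3384], [0.4054, -0.3553], [0.3716, -0.2951]]
top assembly_tray 0.85 [164.5, 163.1, 210.9, 282.6] [[0.3982, 0.2737], [0.7114, 0.2871], [0.7108, 0.1569], [0.3974, 0.1499]]
[[ 0.359  0.933  0.   ]
 [ 0.933 -0.359  0.   ]
 [ 0.    -0.    -1.   ]]
```

View pics/topz.png

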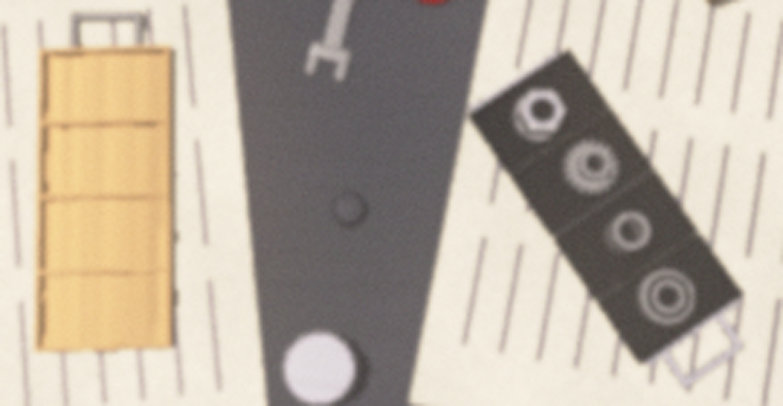

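View pics/scz.png

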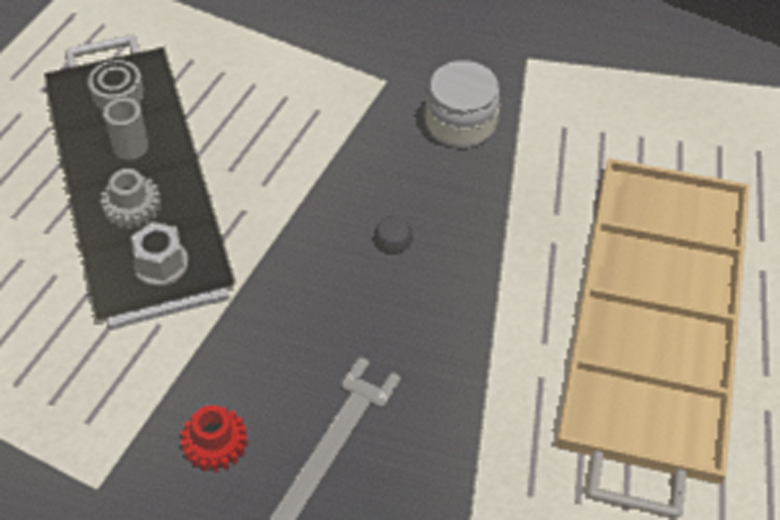

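```bash
python3 - <<'E'
from h import *
p=imaging.read_camera('top')
for nm,z,c in (('rack',.023,[(570,52),(470,116),(642,361),(740,297)]),('tray',.016,[(168,48),(41,50),(36,349),(173,347)])):
    w=np.array([atz(p,(a/2.9+150,b/2.9+160),z)[:2] for a,b in c]); print(nm,w.round(4).tolist(),w.mean(0).round(4))
    d=(w[2]+w[3]-w[0]-w[1])/2; e=w[1]-w[0]; f=w[2]-w[3]
    print(np.linalg.norm(d),np.degrees(np.arctan2(d[1],d[0])),np.linalg.norm(e),np.linalg.norm(f),np.degrees(np.arctan2(*(e+f)[::-1])))
E
```

```text
rack [[0.674, -0.2058], [0.6133, -0.1135], [0.395, -0.2628], [0.4514, -0.3517]] [ 0.5334 -0.2334]
0.2652906636242939 -146.1842774971549 0.1104669533245457 0.10527503902196296 122.86241061146937
tray [[0.6765, 0.1639], [0.6736, 0.2805], [0.4023, 0.2701], [0.4048, 0.1497]] [0.5393 0.216 ]
0.2718211786239691 -177.42028831294257 0.11663027520219825 0.1204562367592053 91.29004517550125
```

```bash
cat >> h.py <<'E'
def pose():
    o=bot.get_obs(); w,x,y,z=o['tool_rot']; return np.array(o['eef_pos']),R.from_quat([x,y,z,w]),o
def down(yaw):
    a=np.radians(yaw); return R.from_matrix(np.array([[np.cos(a),np.sin(a),0],[np.sin(a),-np.cos(a),0],[0,0,-1]]))
def plan(tgt,yaw,n,hand=-1,start=None):
    """n equal rows to tgt / yaw; straight line; returns end; prints rows, 12 per call"""
    if start is None: p,r,o=pose()
    else: p,r=start
    rt=down(yaw); rv=(r.inv()*rt).as_rotvec(); tgt=np.array(tgt,float)
    rows=[]
    p0=p.copy(); r0=r
    for i in range(n):
        g=p0+(tgt-p0)*(i+1)/n
        d=np.round(r.inv().apply(g-p)/0.12,3); t=np.round(rv/n/np.radians(4),3)
        assert abs(d).max()<=.36 and abs(t).max()<=1,(d,t)
        p=p+r.apply(d*.12); r=r*R.from_rotvec(t*np.radians(4))
        rows.append(' '.join('%g'%(v+0) for v in [hand,*d,*t]))
    for i in range(0,n,12): print('; '.join(rows[i:i+12]))
    return p,r
def wpix(p,X,pos,rot):
    """world point -> wrist pixel"""
    M=np.array(p['mount']); c=M[:3,:3].T@(rot.inv().apply(np.array(X)-pos)-M[:3,3])
    th=np.arctan2(np.hypot(c[0],c[1]),c[2]); k=th*p['fx']/np.hypot(c[0],c[1]); return np.array([c[0]*k+p['cx'],c[1]*k+p['cy']])
def watz(p,uv,z,pos,rot):
    M=np.array(p['mount']); a=np.array([(uv[0]-p['cx'])/p['fx'],(uv[1]-p['cy'])/p['fy']]); th=np.linalg.norm(a)
    c=np.array([*(a/th*np.sin(th)),np.cos(th)]); d=rot.apply(M[:3,:3]@c); o=pos+rot.apply(M[:3,3]); return o+d*(z-o[2])/d[2]
E
python3 - <<'E'
from h import *
s=plan([.47,.216,.26],2,17); print(s[0])
E
```

```text
-1 -0.149 0.177 -0.014 0 0 0.985; -1 -0.137 0.187 -0.014 0 0 0.985; -1 -0.124 0.196 -0.014 0 0 0.985; -1 -0.11 0.204 -0.014 0 0 0.985; -1 -0.096 0.211 -0.014 0 0 0.985; -1 -0.081 0.217 -0.014 0 0 0.985; -1 -0.066 0.222 -0.014 0 0 0.985; -1 -0.05 0.226 -0.015 0 0 0.985; -1 -0.035 0.229 -0.014 0 0 0.985; -1 -0.019 0.231 -0.014 0 0 0.985; -1 -0.003 0.232 -0.014 0 0 0.985; -1 0.013 0.231 -0.014 0 0 0.985
-1 0.029 0.23 -0.014 0 0 0.985; -1 0.044 0.228 -0.014 0 0 0.985; -1 0.06 0.224 -0.014 0 0 0.985; -1 0.076 0.219 -0.014 0 0 0.985; -1 0.09 0.213 -0.014 0 0 0.985
[0.47002393 0.21602408 0.25998664]
```

```bash
python3 - <<'E'
from h import *
s=plan([.53,.10,.28],2,18); print(s[0])
E
```

```text
-1 -0.181 0.212 -0.023 0 0 0.93; -1 -0.167 0.224 -0.022 0 0 0.93; -1 -0.153 0.234 -0.023 0 0 0.93; -1 -0.136 0.244 -0.022 0 0 0.93; -1 -0.121 0.252 -0.023 0 0 0.93; -1 -0.104 0.259 -0.022 0 0 0.93; -1 -0.087 0.265 -0.023 0 0 0.93; -1 -0.07 0.271 -0.022 0 0 0.93; -1 -0.052 0.274 -0.023 0 0 0.93; -1 -0.034 0.277 -0.022 0 0 0.93; -1 -0.015 0.279 -0.023 0 0 0.93; -1 0.002 0.28 -0.023 0 0 0.93
-1 0.02 0.278 -0.022 0 0 0.93; -1 0.038 0.277 -0.023 0 0 0.93; -1 0.057 0.273 -0.022 0 0 0.93; -1 0.073 0.27 -0.023 0 0 0.93; -1 0.091 0.264 -0.022 0 0 0.93; -1 0.109 0.257 -0.023 0 0 0.93
[0.53005061 0.10003888 0.28002075]
```

Call:
apply_moves --moves "-1 -0.181 0.212 -0.023 0 0 0.93; -1 -0.167 0.224 -0.022 0 0 0.93; -1 -0.153 0.234 -0.023 0 0 0.93; -1 -0.136 0.244 -0.022 0 0 0.93; -1 -0.121 0.252 -0.023 0 0 0.93; -1 -0.104 0.259 -0.022 0 0 0.93; -1 -0.087 0.265 -0.023 0 0 0.93; -1 -0.07 0.271 -0.022 0 0 0.93; -1 -0.052 0.274 -0.023 0 0 0.93; -1 -0.034 0.277 -0.022 0 0 0.93; -1 -0.015 0.279 -0.023 0 0 0.93; -1 0.002 0.28 -0.023 0 0 0.93"

```text
t: 3.55
eef_pos: [0.4347, 0.2752, 0.2643]
tool_rot: [-0.0, 0.978, 0.209, 0.0]
contact_force: [-0.1, 0.5, -0.9]
gripper_width: 1.001
```

Call:
apply_moves --moves "-1 0.02 0.278 -0.022 0 0 0.93; -1 0.038 0.277 -0.023 0 0 0.93; -1 0.057 0.273 -0.022 0 0 0.93; -1 0.073 0.27 -0.023 0 0 0.93; -1 0.091 0.264 -0.022 0 0 0.93; -1 0.109 0.257 -0.023 0 0 0.93; -1 0 0 0 0 0 0; -1 0 0 0 0 0 0"

```text
t: 4.22
eef_pos: [0.5308, 0.0979, 0.2804]
tool_rot: [0.0, 1.0, 0.016, 0.0]
contact_force: [-0.1, 0.8, -0.7]
gripper_width: 0.999
```

```bash
python3 - <<'E'
from h import *
pos,rot,o=pose(); p=imaging.read_camera('wrist'); save(p,'w1'); print(pos,rot.as_matrix().round(3)[:,0],o['q'])
import pickle; pickle.dump((p,pos,rot),open('w1.pkl','wb'))
E
```

```text
[0.53083757 0.09793031 0.28036799] [1.    0.031 0.001] [-0.71698234  0.21662259  0.49608035  1.84762067 -0.11436032  1.10462039
 -0.14813029]
```

View pics/w1.png

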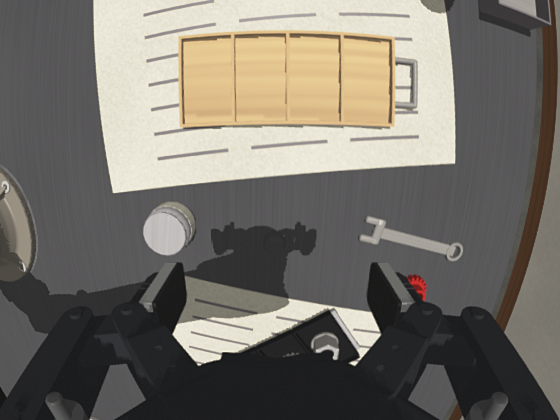

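```bash
python3 - <<'E'
from h import *
import pickle; p,pos,rot=pickle.load(open('w1.pkl','rb'))
g=p['image'][20:140,160:440,::-1]; cv2.imwrite('pics/w1z.png',cv2.resize(g,None,fx=2.8,fy=2.8,interpolation=cv2.INTER_CUBIC))
w=np.array([watz(p,c,.016,pos,rot)[:2] for c in [(180,37),(394,38.5),(181,127.5),(393,126)]]); print(w.round(4), w.mean(0))
a=w[1]-w[0]; b=w[3]-w[2]; print(np.linalg.norm(a),np.linalg.norm(b),np.degrees(np.arctan2(a[1],a[0])),np.degrees(np.arctan2(b[1],b[0])))
s=plan([.442,-.294,.25],-56,15); print(s[0])
E
```

```text
[[0.4039 0.2705]
 [0.6759 0.2807]
 [0.4081 0.1522]
 [0.6795 0.1646]] [0.54185676 0.21699903]
0.2722488976426679 0.27173040909360896 2.1466946520791206 2.6107617761695123
-1 -0.056 0.217 0.017 0 0 0.966; -1 -0.042 0.22 0.016 0 0 0.966; -1 -0.027 0.223 0.017 0 0 0.966; -1 -0.012 0.224 0.016 0 0 0.966; -1 0.004 0.224 0.017 0 0 0.966; -1 0.018 0.223 0.017 0 0 0.966; -1 0.034 0.222 0.016 0 0 0.966; -1 0.048 0.219 0.017 0 0 0.966; -1 0.063 0.215 0.017 0 0 0.966; -1 0.077 0.211 0.016 0 0 0.966; -1 0.092 0.204 0.017 0 0 0.966; -1 0.105 0.199 0.016 0 0 0.966
-1 0.118 0.19 0.017 0 0 0.966; -1 0.13 0.182 0.017 0 0 0.966; -1 0.143 0.173 0.016 0 0 0.966
[ 0.44202189 -0.29395926  0.25002434]
```

View pics/w1z.png

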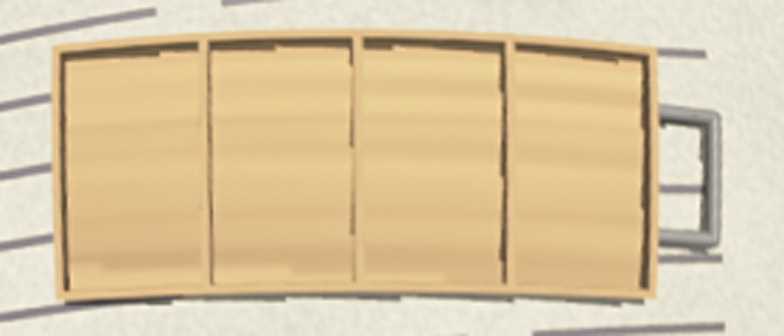

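Call:
apply_moves --moves "-1 -0.056 0.217 0.017 0 0 0.966; -1 -0.042 0.22 0.016 0 0 0.966; -1 -0.027 0.223 0.017 0 0 0.966; -1 -0.012 0.224 0.016 0 0 0.966; -1 0.004 0.224 0.017 0 0 0.966; -1 0.018 0.223 0.017 0 0 0.966; -1 0.034 0.222 0.016 0 0 0.966; -1 0.048 0.219 0.017 0 0 0.966; -1 0.063 0.215 0.017 0 0 0.966; -1 0.077 0.211 0.016 0 0 0.966; -1 0.092 0.204 0.017 0 0 0.966; -1 0.105 0.199 0.016 0 0 0.966"

```text
t: 5.27
eef_pos: [0.4581, -0.2171, 0.2561]
tool_rot: [-0.0, 0.925, -0.38, -0.0]
contact_force: [0.6, 0.0, -0.3]
gripper_width: 0.997
```

Call:
apply_moves --moves "-1 0.118 0.19 0.017 0 0 0.966; -1 0.13 0.182 0.017 0 0 0.966; -1 0.143 0.173 0.016 0 0 0.966; -1 0 0 0 0 0 0; -1 0 0 0 0 0 0"

```text
t: 5.68
eef_pos: [0.4402, -0.2959, 0.25]
tool_rot: [0.0, 0.882, -0.472, -0.0]
contact_force: [-1.5, 1.0, -0.1]
gripper_width: 0.998
```

```bash
python3 - <<'E'
from h import *
pos,rot,o=pose(); p=imaging.read_camera('wrist'); save(p,'w2'); print(pos,rot.as_matrix().round(3)[:,0],o['q'])
import pickle; pickle.dump((p,pos,rot),open('w2.pkl','wb'))
Z=dict(nut_c=.028,sleeve_c=.036,bearing_c=.023,gear_c=.030,pan_nut=.01,pan_sleeve=.01,pan_bearing=.01,pan_gear=.01)
for t,z in Z.items(): print(t,[(np.round(d['location'],1).tolist(),np.round(watz(p,d['location'],z,pos,rot)[:2],4).tolist(),round(d['score'],2)) for d in nets.spot_point(p,t)[:3]])
g=p['image'][0:220,100:460,::-1]; cv2.imwrite('pics/w2z.png',cv2.resize(g,None,fx=2.2,fy=2.2,interpolation=cv2.INTER_CUBIC))
E
```

```text
[ 0.44022795 -0.29585564  0.250033  ] [ 0.555 -0.832 -0.   ] [-0.22671552  0.28532795  0.85804843  1.91936282 -0.24801495  1.04668931
 -0.24500639]
nut_c [([276.8, 108.8], [0.5062, -0.2534], 0.29)]
sleeve_c []
bearing_c [([273.6, 163.3], [0.4526, -0.285], 0.64)]
gear_c [([284.2, 48.5], [0.5673, -0.2222], 0.84)]
pan_nut []
pan_sleeve [([273.1, 106.3], [0.5065, -0.2481], 0.62)]
pan_bearing []
pan_gear [([276.9, 51.1], [0.5636, -0.2152], 0.93)]
```

View pics/w2z.png

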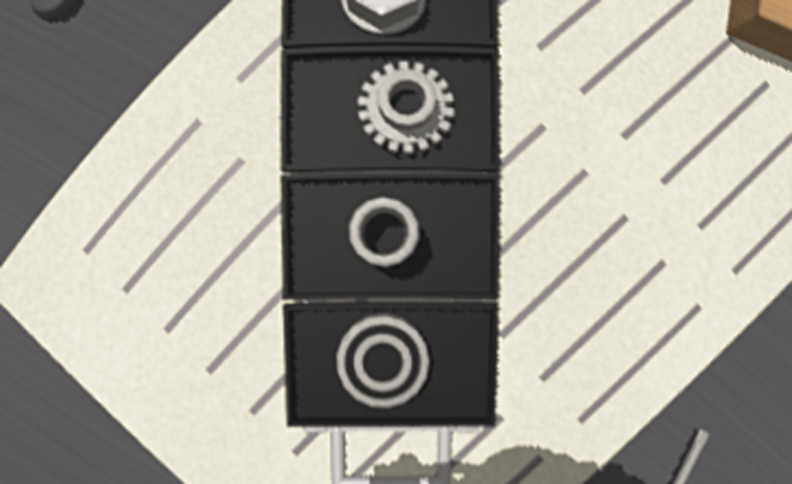

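```bash
python3 - <<'E'
from h import *
import pickle; p,pos,rot=pickle.load(open('w2.pkl','rb'))
f=lambda c,z: watz(p,(c[0]/2.2+100,c[1]/2.2),z,pos,rot)[:2].round(4)
print('sleeve',f((384,231),.059)); print('bearing',f((383,361),.033)); print('gear',f((408,101),.047),f((406,106),.027))
c=[f(x,.023) for x in [(289,425),(496,424),(283,50),(497,50)]]; print(c)
for a,b in ((0,1),(2,3),(0,2),(1,3)): d=c[b]-c[a]; print(np.linalg.norm(d),np.degrees(np.arctan2(d[1],d[0])))
E
```

```text
sleeve [ 0.5078 -0.2496]
bearing [ 0.4535 -0.2852]
gear [ 0.5673 -0.2233] [ 0.5684 -0.2221]
[array([ 0.3957, -0.2633]), array([ 0.4578, -0.3549]), array([ 0.5609, -0.1516]), array([ 0.6218, -0.2425])]
0.1106660291146294 -55.8647862516287
0.10941489843709587 -56.17921989581785
0.1994189810424273 34.06459649423532
0.19882092445213106 34.42540824820818
```

```bash
python3 - <<'E'
from h import *
s=plan([.4535,-.2852,.075],-56.1,6,-.4); print(s[0])
E
```

```text
-0.4 -0.001 -0.019 0.243 -0.001 0 0.009; -0.4 0 -0.019 0.244 -0.001 0 0.009; -0.4 -0.001 -0.019 0.243 -0.001 0 0.009; -0.4 -0.001 -0.018 0.243 -0.001 0 0.009; -0.4 -0.001 -0.019 0.243 -0.001 0 0.009; -0.4 0 -0.019 0.244 -0.001 0 0.009
[ 0.45349841 -0.28525089  0.0749558 ]
```

Call:
apply_moves --moves "-0.4 -0.001 -0.019 0.243 0 0 0; -0.4 0 -0.019 0.244 0 0 0; -0.4 -0.001 -0.019 0.243 0 0 0; -0.4 -0.001 -0.018 0.243 0 0 0; -0.4 -0.001 -0.019 0.243 0 0 0; -0.4 0 -0.019 0.244 0 0 0; -0.4 0 0 0 0 0 0; -0.4 0 0 0 0 0 0; -0.4 0 0 0 0 0 0" --force 40

```text
t: 6.88
eef_pos: [0.4538, -0.2866, 0.0762]
tool_rot: [0.0, 0.883, -0.469, 0.001]
contact_force: [-0.4, 0.3, 0.8]
gripper_width: 0.703
```

```bash
python3 - <<'E'
from h import *
pos,rot,o=pose(); p=imaging.read_camera('wrist'); save(p,'w3'); print(pos,rot.as_matrix().round(3)[:,0],o['gripper_width'])
s=plan([.4535,-.2852,.0125],-56.1,5,-.4); print(s[0])
E
```

```text
[ 0.45378452 -0.28661403  0.07624149] [ 0.56  -0.829  0.001] 0.703284307751091
-0.4 -0.003 0 0.107 -0.004 -0.007 0.007; -0.4 -0.003 -0.001 0.107 -0.004 -0.007 0.007; -0.4 -0.003 0 0.107 -0.004 -0.007 0.007; -0.4 -0.003 -0.001 0.107 -0.004 -0.007 0.007; -0.4 -0.003 0 0.107 -0.004 -0.007 0.007
[ 0.4535016  -0.28520138  0.01253995]
```

View pics/w3.png

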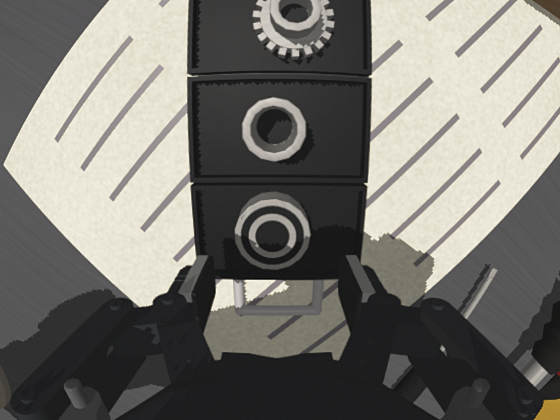

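```bash
python3 - <<'E'
from h import *
pos,rot,o=pose(); p=imaging.read_camera('wrist')
for uv,z,n in (((272.5,234.5),.033,'bear'),((273.5,130),.059,'sleeve'),((297,11),.047,'gear')):print(n,watz(p,uv,z,pos,rot))
print(wpix(p,[.4535,-.2852,.033],pos,rot), wpix(p,pos,pos,rot))
E
```

```text
bear [ 0.45418406 -0.28542606  0.033     ]
sleeve [ 0.50780588 -0.25017741  0.059     ]
gear [ 0.56787414 -0.2242005   0.047     ]
[271.56964066 235.16919683] [274.04071326 268.17049417]
```

Call:
apply_moves --moves "-0.4 -0.002 -0.001 0.107 0 0 0; -0.4 -0.002 -0.001 0.107 0 0 0; -0.4 -0.002 -0.001 0.107 0 0 0; -0.4 -0.002 -0.001 0.107 0 0 0; -0.4 -0.002 -0.001 0.1 0 0 0; -0.4 0 0 0 0 0 0; -0.4 0 0 0 0 0 0; -0.4 0 0 0 0 0 0" --force 40

```text
t: 7.65
eef_pos: [0.4528, -0.2847, 0.0115]
tool_rot: [0.0, 0.883, -0.469, -0.0]
contact_force: [0.6, 0.7, 0.7]
gripper_width: 0.697
```

Call:
apply_moves --moves "1 0 0 0 0 0 0; 1 0 0 0 0 0 0; 1 0 0 0 0 0 0; 1 0 0 0 0 0 0; 1 0 0 0 0 0 0; 1 0 0 0 0 0 0; 1 0 0 0 0 0 0; 1 0 0 0 0 0 0" --force 40

```text
t: 8.32
eef_pos: [0.4533, -0.2847, 0.0122]
tool_rot: [-0.0, 0.883, -0.469, 0.0]
contact_force: [-1.1, 0.5, 6.0]
gripper_width: 0.532
```

Call:
apply_moves --moves "1 0 0 -0.02 0 0 0; 1 0 0 -0.03 0 0 0; 1 0 0 -0.05 0 0 0; 1 0 0 -0.1 0 0 0; 1 0 0 -0.15 0 0 0; 1 0 0 -0.2 0 0 0; 1 0 0 -0.2 0 0 0; 1 0 0 -0.1 0 0 0; 1 0 0 0 0 0 0"

```text
t: 9.07
eef_pos: [0.4547, -0.2855, 0.1165]
tool_rot: [-0.0, 0.883, -0.469, 0.003]
contact_force: [0.5, -0.3, -2.2]
gripper_width: 0.534
```

```bash
python3 - <<'E'
from h import *
pos,rot,o=pose(); p=imaging.read_camera('wrist'); save(p,'w4'); print(pos,rot.as_matrix().round(3)[:,0],o['gripper_width'])
s=plan([.50,-.03,.14],-72,10,1); plan([.4391,.2122,.10],-87.6,10,1,s)
E
```

```text
[ 0.45471304 -0.28550288  0.11650703] [ 0.56  -0.828  0.004] 0.5335914417071245
1 -0.154 -0.151 -0.021 -0.003 -0.003 0.402; 1 -0.159 -0.146 -0.021 -0.003 -0.003 0.402; 1 -0.162 -0.142 -0.021 -0.003 -0.003 0.402; 1 -0.166 -0.137 -0.021 -0.003 -0.003 0.402; 1 -0.171 -0.133 -0.021 -0.003 -0.003 0.402; 1 -0.173 -0.127 -0.021 -0.003 -0.003 0.402; 1 -0.178 -0.123 -0.021 -0.003 -0.003 0.402; 1 -0.181 -0.118 -0.021 -0.003 -0.003 0.402; 1 -0.183 -0.112 -0.021 -0.003 -0.003 0.402; 1 -0.188 -0.108 -0.021 -0.003 -0.003 0.402
1 -0.208 -0.014 0.033 0 0 0.39; 1 -0.207 -0.009 0.034 0 0 0.39; 1 -0.209 -0.002 0.033 0 0 0.39; 1 -0.208 0.003 0.033 0 0 0.39; 1 -0.207 0.008 0.034 0 0 0.39; 1 -0.208 0.014 0.033 0 0 0.39; 1 -0.207 0.02 0.034 0 0 0.39; 1 -0.207 0.026 0.033 0 0 0.39; 1 -0.205 0.031 0.033 0 0 0.39; 1 -0.205 0.036 0.034 0 0 0.39
```

View pics/w4.png

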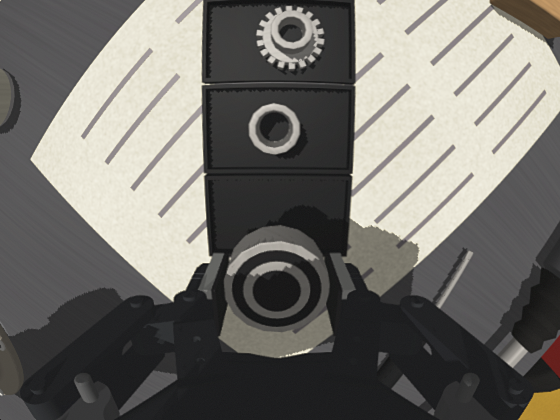

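Call:
apply_moves --moves "1 -0.154 -0.151 -0.021 0 0 0.402; 1 -0.159 -0.146 -0.021 0 0 0.402; 1 -0.162 -0.142 -0.021 0 0 0.402; 1 -0.166 -0.137 -0.021 0 0 0.402; 1 -0.171 -0.133 -0.021 0 0 0.402; 1 -0.173 -0.127 -0.021 0 0 0.402; 1 -0.178 -0.123 -0.021 0 0 0.402; 1 -0.181 -0.118 -0.021 0 0 0.402; 1 -0.183 -0.112 -0.021 0 0 0.402; 1 -0.188 -0.108 -0.021 0 0 0.402"

```text
t: 9.95
eef_pos: [0.4983, -0.0284, 0.1376]
tool_rot: [0.001, 0.809, -0.588, -0.001]
contact_force: [0.8, -0.7, -1.8]
gripper_width: 0.537
```

Call:
apply_moves --moves "1 -0.208 -0.014 0.033 0 0 0.39; 1 -0.207 -0.009 0.034 0 0 0.39; 1 -0.209 -0.002 0.033 0 0 0.39; 1 -0.208 0.003 0.033 0 0 0.39; 1 -0.207 0.008 0.034 0 0 0.39; 1 -0.208 0.014 0.033 0 0 0.39; 1 -0.207 0.02 0.034 0 0 0.39; 1 -0.207 0.026 0.033 0 0 0.39; 1 -0.205 0.031 0.033 0 0 0.39; 1 -0.205 0.036 0.034 0 0 0.39; 1 0 0 0 0 0 0; 1 0 0 0 0 0 0"

```text
t: 10.95
eef_pos: [0.4371, 0.2133, 0.0973]
tool_rot: [0.001, 0.723, -0.691, 0.0]
contact_force: [-0.5, -0.2, -0.4]
gripper_width: 0.534
```

```bash
python3 - <<'E'
from h import *
pos,rot,o=pose(); p=imaging.read_camera('wrist'); save(p,'w5'); print(pos,rot.as_matrix().round(3),o['gripper_width'],np.round(o['q'],2))
for k in (-102,-34,34,102):
    a=np.radians(2.4);print(k,wpix(p,[.541+k/1e3*np.cos(a),.2165+k/1e3*np.sin(a),.006],pos,rot))
s=plan([.4391,.2122,.02],-87.6,6,1)
s=plan([.4391,.2122,.0055],-87.6,4,1,s)
E
```

```text
[0.43714553 0.21327474 0.09729134] [[ 0.045 -0.999 -0.002]
 [-0.999 -0.045 -0.002]
 [ 0.002  0.002 -1.   ]] 0.5336741162798616 [-1.27  0.51  0.89  2.15 -0.59  0.74 -1.52]
-102 [276.0391028  210.52655692]
-34 [276.50503071 118.57521861]
34 [276.99450331  25.81269974]
102 [277.43602271 -54.58173772]
1 0 -0.002 0.108 0.003 -0.004 0.003; 1 -0.001 -0.002 0.108 0.003 -0.004 0.003; 1 0 -0.002 0.108 0.003 -0.004 0.003; 1 -0.001 -0.002 0.108 0.003 -0.004 0.003; 1 0 -0.003 0.108 0.003 -0.004 0.003; 1 0 -0.002 0.108 0.003 -0.004 0.003
1 0 0 0.03 0 -0.001 -0.001; 1 0 0 0.03 0 -0.001 -0.001; 1 0 0 0.03 0 -0.001 -0.001; 1 0 0 0.03 0 -0.001 -0.001
```

View pics/w5.png

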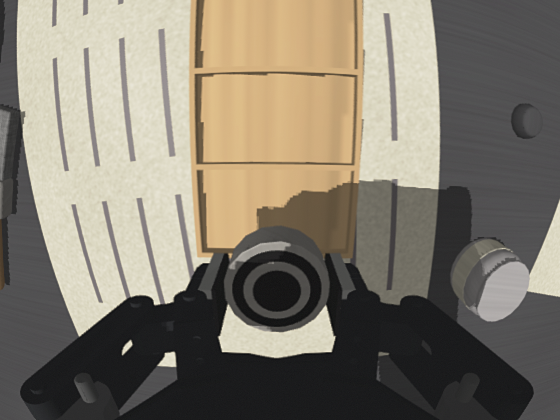

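Call:
apply_moves --moves "1 0 -0.002 0.108 0 0 0; 1 -0.001 -0.002 0.108 0 0 0; 1 0 -0.002 0.108 0 0 0; 1 -0.001 -0.002 0.108 0 0 0; 1 0 -0.003 0.108 0 0 0; 1 0 -0.002 0.1 0 0 0; 1 0 0 0.03 0 0 0; 1 0 0 0.03 0 0 0; 1 0 0 0.03 0 0 0; 1 0 0 0 0 0 0; 1 0 0 0 0 0 0"

```text
t: 11.92
eef_pos: [0.4402, 0.2125, 0.0114]
tool_rot: [-0.0, 0.722, -0.692, 0.0]
contact_force: [-0.2, -0.1, -1.0]
gripper_width: 0.534
```

Not touching yet; lower in small steps.

Call:
apply_moves --moves "1 0 0 0.02 0 0 0; 1 0 0 0.015 0 0 0; 1 0 0 0 0 0 0; 1 0 0 0 0 0 0"

```text
t: 12.25
eef_pos: [0.44, 0.2127, 0.0069]
tool_rot: [-0.0, 0.722, -0.692, -0.0]
contact_force: [0.8, -0.4, -2.0]
gripper_width: 0.53
```

Call:
apply_moves --moves "1 0 0 0.01 0 0 0; 1 0 0 0 0 0 0; 1 0 0 0 0 0 0"

```text
t: 12.5
eef_pos: [0.44, 0.2127, 0.0057]
tool_rot: [0.0, 0.722, -0.692, -0.0]
contact_force: [0.2, -0.0, -1.7]
gripper_width: 0.531
```

Call:
apply_moves --moves "1 0 0 0.008 0 0 0; 1 0 0 0 0 0 0; 1 0 0 0 0 0 0"

```text
t: 12.75
eef_pos: [0.4401, 0.2127, 0.0052]
tool_rot: [-0.0, 0.722, -0.692, -0.0]
contact_force: [-2.2, -0.7, 5.2]
gripper_width: 0.54
```

Call:
apply_moves --moves "-0.3 0 0 0 0 0 0; -0.4 0 0 0 0 0 0; -0.4 0 0 0 0 0 0; -0.4 0 0 0 0 0 0; -0.4 0 0 -0.05 0 0 0; -0.4 0 0 -0.1 0 0 0; -0.4 0 0 -0.2 0 0 0; -0.4 0 0 -0.2 0 0 0; -0.4 0 0 -0.25 0 0 0; -0.4 0 0 0 0 0 0"

```text
t: 13.58
eef_pos: [0.4426, 0.2133, 0.1049]
tool_rot: [-0.003, 0.721, -0.693, 0.001]
contact_force: [0.9, 0.9, 0.4]
gripper_width: 0.698
```

```bash
python3 - <<'E'
from h import *
pos,rot,o=pose(); p=imaging.read_camera('wrist'); save(p,'w6'); print(pos,o['gripper_width'])
s=plan([.50,-.03,.14],-72,9,-.4); plan([.5078,-.2499,.10],-56.1,9,-.4,s)
E
```

```text
[0.44258046 0.21332871 0.10490018] 0.6980777542215809
-0.4 0.227 -0.045 -0.035 -0.007 0.004 -0.434; -0.4 0.229 -0.038 -0.034 -0.007 0.004 -0.434; -0.4 0.23 -0.031 -0.035 -0.007 0.004 -0.434; -0.4 0.23 -0.023 -0.034 -0.007 0.004 -0.434; -0.4 0.232 -0.017 -0.035 -0.007 0.004 -0.434; -0.4 0.231 -0.01 -0.034 -0.007 0.004 -0.434; -0.4 0.232 -0.003 -0.034 -0.007 0.004 -0.434; -0.4 0.232 0.004 -0.035 -0.007 0.004 -0.434; -0.4 0.232 0.012 -0.034 -0.007 0.004 -0.434
-0.4 0.196 0.056 0.037 0 0 -0.441; -0.4 0.194 0.062 0.037 0 0 -0.441; -0.4 0.192 0.068 0.037 0 0 -0.441; -0.4 0.19 0.074 0.037 0 0 -0.441; -0.4 0.187 0.079 0.037 0 0 -0.441; -0.4 0.185 0.086 0.037 0 0 -0.441; -0.4 0.182 0.091 0.038 0 0 -0.441; -0.4 0.179 0.097 0.037 0 0 -0.441; -0.4 0.177 0.102 0.037 0 0 -0.441
```

View pics/w6.png

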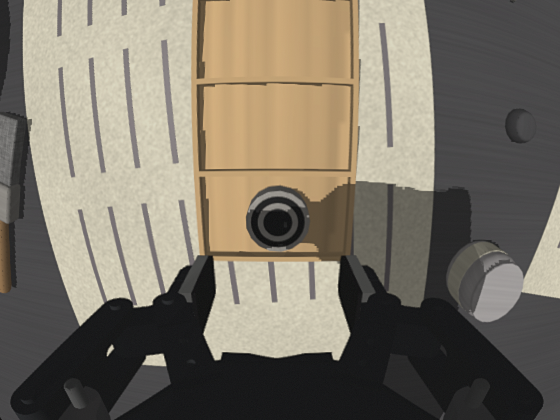

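Bearing sits flat at (277,217), centred in the end compartment. Next the sleeve; half-open jaws stay above everything.

Call:
apply_moves --moves "-0.4 0.227 -0.045 -0.035 0 0 -0.434; -0.4 0.229 -0.038 -0.034 0 0 -0.434; -0.4 0.23 -0.031 -0.035 0 0 -0.434; -0.4 0.23 -0.023 -0.034 0 0 -0.434; -0.4 0.232 -0.017 -0.035 0 0 -0.434; -0.4 0.231 -0.01 -0.034 0 0 -0.434; -0.4 0.232 -0.003 -0.034 0 0 -0.434; -0.4 0.232 0.004 -0.035 0 0 -0.434; -0.4 0.232 0.012 -0.034 0 0 -0.434"

```text
t: 14.38
eef_pos: [0.4979, -0.0321, 0.1375]
tool_rot: [0.0, 0.81, -0.587, -0.001]
contact_force: [1.1, -0.4, -0.9]
gripper_width: 0.698
```

Call:
apply_moves --moves "-0.4 0.196 0.056 0.037 0 0 -0.441; -0.4 0.194 0.062 0.037 0 0 -0.441; -0.4 0.192 0.068 0.037 0 0 -0.441; -0.4 0.19 0.074 0.037 0 0 -0.441; -0.4 0.187 0.079 0.037 0 0 -0.441; -0.4 0.185 0.086 0.037 0 0 -0.441; -0.4 0.182 0.091 0.038 0 0 -0.441; -0.4 0.179 0.097 0.037 0 0 -0.441; -0.4 0.177 0.102 0.037 0 0 -0.441; -0.4 0 0 0 0 0 0; -0.4 0 0 0 0 0 0"

```text
t: 15.3
eef_pos: [0.5051, -0.2521, 0.097]
tool_rot: [0.0, 0.882, -0.472, -0.001]
contact_force: [-0.2, 0.8, 0.2]
gripper_width: 0.696
```

```bash
python3 - <<'E'
from h import *
pos,rot,o=pose(); p=imaging.read_camera('wrist'); save(p,'w7'); print(pos,o['gripper_width'],rot.as_matrix().round(3).tolist())
print(wpix(p,[.5078,-.2499,.059],pos,rot))
s=plan([.5078,-.2499,.03],-56.1,6,-.4)
E
```

```text
[ 0.50505069 -0.2520966   0.09701609] 0.6957153837169405 [[0.555, -0.832, -0.002], [-0.832, -0.555, 0.0], [-0.001, 0.001, -1.0]]
[274.0213919 233.4786601]
-0.4 0.001 -0.003 0.093 0.002 0.004 -0.004; -0.4 0.001 -0.003 0.093 0.002 0.004 -0.004; -0.4 0.001 -0.004 0.094 0.002 0.004 -0.004; -0.4 0.001 -0.003 0.093 0.002 0.004 -0.004; -0.4 0.001 -0.003 0.093 0.002 0.004 -0.004; -0.4 0.001 -0.003 0.093 0.002 0.004 -0.004
```

View pics/w7.png

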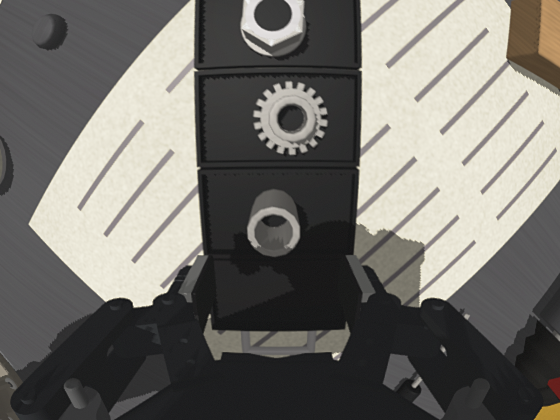

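Call:
apply_moves --moves "-0.4 0.001 -0.003 0.092 0 0 0; -0.4 0.001 -0.003 0.092 0 0 0; -0.4 0.001 -0.003 0.092 0 0 0; -0.4 0.001 -0.003 0.092 0 0 0; -0.4 0.001 -0.003 0.092 0 0 0; -0.4 0.001 -0.003 0.092 0 0 0; -0.4 0 -0.003 0.09 0 0 0; -0.4 0 0 0 0 0 0; -0.4 0 0 0 0 0 0"

```text
t: 16.1
eef_pos: [0.5083, -0.2499, 0.0201]
tool_rot: [0.0, 0.882, -0.47, -0.001]
contact_force: [0.4, -0.8, 1.1]
gripper_width: 0.698
```

Call:
apply_moves --moves "1 0 0 0 0 0 0; 1 0 0 0 0 0 0; 1 0 0 0 0 0 0; 1 0 0 0 0 0 0; 1 0 0 0 0 0 0; 1 0 0 0 0 0 0; 1 0 0 0 0 0 0; 1 0 0 0 0 0 0; 1 0 0 0 0 0 0"

```text
t: 16.85
eef_pos: [0.5091, -0.2501, 0.0215]
tool_rot: [-0.0, 0.882, -0.47, 0.0]
contact_force: [-1.7, 1.6, 6.3]
gripper_width: 0.366
```

```bash
python3 - <<'E'
from h import *
pos,rot,o=pose(); p=imaging.read_camera('wrist'); save(p,'w8'); print(pos,o['gripper_width'],o['contact_force'])
E
```

```text
[ 0.50906223 -0.25006533  0.02149286] 0.36604906006851834 [-1.67529559  1.6194733   6.30303907]
```

View pics/w8.png

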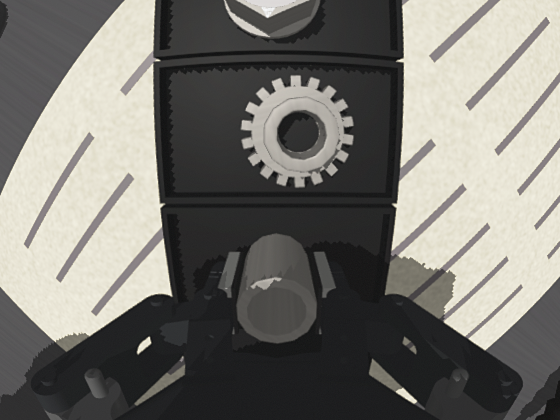

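Call:
apply_moves --moves "1 0 0 -0.03 0 0 0; 1 0 0 -0.06 0 0 0; 1 0 0 -0.1 0 0 0; 1 0 0 -0.2 0 0 0; 1 0 0 -0.25 0 0 0; 1 0 0 -0.2 0 0 0; 1 0 0 -0.1 0 0 0; 1 0 0 0 0 0 0"

```text
t: 17.57
eef_pos: [0.5104, -0.2509, 0.1367]
tool_rot: [-0.001, 0.882, -0.47, 0.003]
contact_force: [0.1, 0.3, -2.2]
gripper_width: 0.362
```

```bash
python3 - <<'E'
from h import *
pos,rot,o=pose(); print(pos,o['gripper_width'],o['contact_force'])
s=plan([.507,.2151,.12],-87.6,16,1)
E
```

```text
[ 0.51041718 -0.25085644  0.13670866] 0.3624168539600164 [ 0.05895582  0.27478651 -2.20394924]
1 -0.203 -0.134 0.008 -0.004 -0.003 0.492; 1 -0.206 -0.127 0.009 -0.004 -0.003 0.492; 1 -0.212 -0.119 0.008 -0.004 -0.003 0.492; 1 -0.215 -0.112 0.008 -0.004 -0.003 0.492; 1 -0.219 -0.105 0.009 -0.004 -0.003 0.492; 1 -0.222 -0.097 0.008 -0.004 -0.003 0.492; 1 -0.226 -0.09 0.009 -0.004 -0.003 0.492; 1 -0.228 -0.081 0.008 -0.004 -0.003 0.492; 1 -0.232 -0.074 0.009 -0.004 -0.003 0.492; 1 -0.233 -0.066 0.008 -0.004 -0.003 0.492; 1 -0.236 -0.058 0.009 -0.004 -0.003 0.492; 1 -0.237 -0.05 0.008 -0.004 -0.003 0.492
1 -0.24 -0.041 0.009 -0.004 -0.003 0.492; 1 -0.24 -0.033 0.009 -0.004 -0.003 0.492; 1 -0.241 -0.025 0.008 -0.004 -0.003 0.492; 1 -0.243 -0.017 0.009 -0.004 -0.003 0.492
```

Call:
apply_moves --moves "1 -0.203 -0.134 0.008 0 0 0.492; 1 -0.206 -0.127 0.009 0 0 0.492; 1 -0.212 -0.119 0.008 0 0 0.492; 1 -0.215 -0.112 0.008 0 0 0.492; 1 -0.219 -0.105 0.009 0 0 0.492; 1 -0.222 -0.097 0.008 0 0 0.492; 1 -0.226 -0.09 0.009 0 0 0.492; 1 -0.228 -0.081 0.008 0 0 0.492; 1 -0.232 -0.074 0.009 0 0 0.492; 1 -0.233 -0.066 0.008 0 0 0.492; 1 -0.236 -0.058 0.009 0 0 0.492; 1 -0.237 -0.05 0.008 0 0 0.492"

```text
t: 18.57
eef_pos: [0.505, 0.1009, 0.1203]
tool_rot: [0.001, 0.767, -0.642, -0.0]
contact_force: [-0.1, -0.5, -2.6]
gripper_width: 0.365
```

Call:
apply_moves --moves "1 -0.24 -0.041 0.009 0 0 0.492; 1 -0.24 -0.033 0.009 0 0 0.492; 1 -0.241 -0.025 0.008 0 0 0.492; 1 -0.243 -0.017 0.009 0 0 0.492; 1 0 0 0 0 0 0; 1 0 0 0 0 0 0; 1 0 0 0 0 0 0"

```text
t: 19.15
eef_pos: [0.5045, 0.2153, 0.1163]
tool_rot: [0.001, 0.722, -0.692, 0.0]
contact_force: [-0.5, -1.5, -2.6]
gripper_width: 0.366
```

```bash
python3 - <<'E'
from h import *
pos,rot,o=pose(); p=imaging.read_camera('wrist'); save(p,'w9'); print(pos,o['gripper_width'],o['contact_force'],rot.as_matrix().round(3).tolist())
s=plan([.507,.2151,.025],-87.6,8,1)
E
```

```text
[0.50447926 0.21532625 0.11629791] 0.3658680228933386 [-0.5456752  -1.52633706 -2.59027866] [[0.042, -0.999, -0.001], [-0.999, -0.042, -0.002], [0.002, 0.001, -1.0]]
1 0 -0.002 0.095 0.002 -0.002 -0.002; 1 -0.001 -0.003 0.096 0.002 -0.002 -0.002; 1 0 -0.002 0.095 0.002 -0.002 -0.002; 1 -0.001 -0.003 0.096 0.002 -0.002 -0.002; 1 0 -0.002 0.095 0.002 -0.002 -0.002; 1 0 -0.002 0.096 0.002 -0.002 -0.002; 1 -0.001 -0.003 0.095 0.002 -0.002 -0.002; 1 0 -0.002 0.096 0.002 -0.002 -0.002
```

View pics/w9.png

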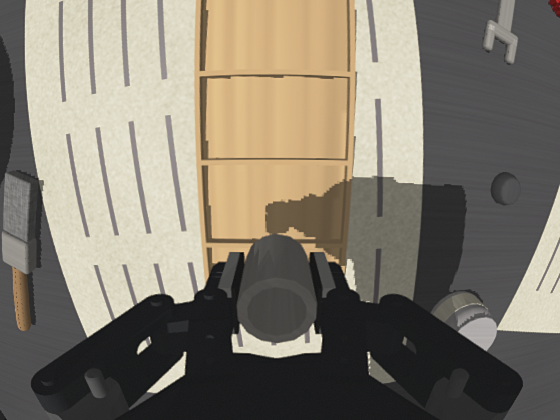

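Call:
apply_moves --moves "1 0 -0.002 0.095 0 0 0; 1 -0.001 -0.003 0.096 0 0 0; 1 0 -0.002 0.095 0 0 0; 1 -0.001 -0.003 0.096 0 0 0; 1 0 -0.002 0.095 0 0 0; 1 0 -0.002 0.096 0 0 0; 1 -0.001 -0.003 0.095 0 0 0; 1 0 -0.002 0.096 0 0 0; 1 0 0 0.03 0 0 0; 1 0 0 0 0 0 0; 1 0 0 0 0 0 0"

```text
t: 20.12
eef_pos: [0.5077, 0.2164, 0.022]
tool_rot: [0.0, 0.722, -0.692, 0.0]
contact_force: [-0.1, 0.3, -2.1]
gripper_width: 0.363
```

Call:
apply_moves --moves "1 0 0 0.02 0 0 0; 1 0 0 0.02 0 0 0; 1 0 0 0.01 0 0 0; 1 0 0 0 0 0 0; 1 0 0 0 0 0 0"

```text
t: 20.53
eef_pos: [0.5075, 0.2167, 0.0161]
tool_rot: [-0.0, 0.722, -0.692, -0.0]
contact_force: [-0.4, -1.0, -0.9]
gripper_width: 0.362
```

Call:
apply_moves --moves "1 0 0 0.01 0 0 0; 1 0 0 0 0 0 0; 1 0 0 0 0 0 0"

```text
t: 20.78
eef_pos: [0.5075, 0.2166, 0.0148]
tool_rot: [-0.0, 0.722, -0.692, -0.0]
contact_force: [-0.3, 0.1, -1.1]
gripper_width: 0.361
```

Call:
apply_moves --moves "1 0 0 0.008 0 0 0; 1 0 0 0 0 0 0; 1 0 0 0 0 0 0"

```text
t: 21.03
eef_pos: [0.5076, 0.2166, 0.0145]
tool_rot: [-0.0, 0.722, -0.692, -0.0]
contact_force: [-3.3, 0.2, 7.3]
gripper_width: 0.365
```

Call:
apply_moves --moves "0 0 0 0 0 0 0; 0 0 0 0 0 0 0; -0.4 0 0 0 0 0 0; -0.4 0 0 0 0 0 0; -0.4 0 0 0 0 0 0; -0.4 0 0 -0.05 0 0 0; -0.4 0 0 -0.1 0 0 0; -0.4 0 0 -0.2 0 0 0; -0.4 0 0 -0.25 0 0 0; -0.4 0 0 -0.25 0 0 0; -0.4 0 0 0 0 0 0"

```text
t: 21.95
eef_pos: [0.5109, 0.217, 0.1216]
tool_rot: [-0.004, 0.721, -0.693, 0.001]
contact_force: [0.6, -0.5, 0.8]
gripper_width: 0.698
```

```bash
python3 - <<'E'
from h import *
pos,rot,o=pose(); p=imaging.read_camera('wrist'); save(p,'w10'); print(pos,o['gripper_width'])
s=plan([.5681,-.2232,.12],-56.1,16,-.4)
E
```

```text
[0.51085739 0.21697654 0.12164773] 0.6979296547217783
-0.4 0.23 -0.021 -0.001 -0.005 0.001 -0.493; -0.4 0.231 -0.013 -0.001 -0.005 0.001 -0.493; -0.4 0.232 -0.005 -0.001 -0.005 0.001 -0.493; -0.4 0.231 0.003 0 -0.005 0.001 -0.493; -0.4 0.231 0.011 -0.001 -0.005 0.001 -0.493; -0.4 0.231 0.019 -0.001 -0.005 0.001 -0.493; -0.4 0.23 0.026 -0.001 -0.005 0.001 -0.493; -0.4 0.228 0.035 -0.001 -0.005 0.001 -0.493; -0.4 0.228 0.043 0 -0.005 0.001 -0.493; -0.4 0.225 0.05 -0.001 -0.005 0.001 -0.493; -0.4 0.224 0.058 -0.001 -0.005 0.001 -0.493; -0.4 0.222 0.066 0 -0.005 0.001 -0.493
-0.4 0.22 0.073 -0.001 -0.005 0.001 -0.493; -0.4 0.217 0.081 0 -0.005 0.001 -0.493; -0.4 0.213 0.088 -0.001 -0.005 0.001 -0.493; -0.4 0.211 0.095 0 -0.005 0.001 -0.493
```

View pics/w10.png

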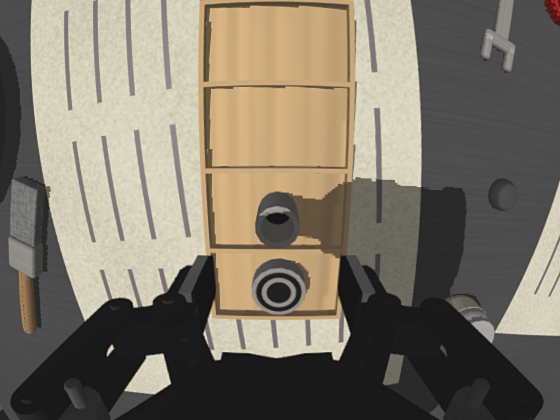

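Sleeve stands upright at (277,220) in the next compartment. Back for the gear.

Call:
apply_moves --moves "-0.4 0.23 -0.021 -0.001 0 0 -0.493; -0.4 0.231 -0.013 -0.001 0 0 -0.493; -0.4 0.232 -0.005 -0.001 0 0 -0.493; -0.4 0.231 0.003 0 0 0 -0.493; -0.4 0.231 0.011 -0.001 0 0 -0.493; -0.4 0.231 0.019 -0.001 0 0 -0.493; -0.4 0.23 0.026 -0.001 0 0 -0.493; -0.4 0.228 0.035 -0.001 0 0 -0.493; -0.4 0.228 0.043 0 0 0 -0.493; -0.4 0.225 0.05 -0.001 0 0 -0.493; -0.4 0.224 0.058 -0.001 0 0 -0.493; -0.4 0.222 0.066 0 0 0 -0.493"

```text
t: 23.0
eef_pos: [0.5509, -0.1149, 0.1168]
tool_rot: [0.0, 0.849, -0.529, -0.0]
contact_force: [0.7, 0.4, -0.1]
gripper_width: 0.7
```

Call:
apply_moves --moves "-0.4 0.22 0.073 -0.001 0 0 -0.493; -0.4 0.217 0.081 0 0 0 -0.493; -0.4 0.213 0.088 -0.001 0 0 -0.493; -0.4 0.211 0.095 0 0 0 -0.493; -0.4 0 0 0 0 0 0; -0.4 0 0 0 0 0 0; -0.4 0 0 0 0 0 0"

```text
t: 23.58
eef_pos: [0.5657, -0.223, 0.1168]
tool_rot: [-0.0, 0.883, -0.47, -0.001]
contact_force: [-0.1, 1.0, -0.6]
gripper_width: 0.699
```

```bash
python3 - <<'E'
from h import *
pos,rot,o=pose(); p=imaging.read_camera('wrist'); save(p,'w11'); print(pos,o['gripper_width'],rot.as_matrix().round(3).tolist())
print(wpix(p,[.5678,-.2237,.047],pos,rot))
s=plan([.5678,-.2237,.03],-56.1,6,-.4)
E
```

```text
[ 0.56571714 -0.22300861  0.1167531 ] 0.6987902558084441 [[0.558, -0.83, -0.001], [-0.83, -0.558, 0.001], [-0.001, 0.0, -1.0]]
[277.41484091 219.84099619]
-0.4 0.003 -0.001 0.12 0 0.004 0.004; -0.4 0.004 -0.001 0.121 0 0.004 0.004; -0.4 0.003 -0.001 0.12 0 0.004 0.004; -0.4 0.003 -0.001 0.121 0 0.004 0.004; -0.4 0.003 -0.001 0.12 0 0.004 0.004; -0.4 0.003 -0.001 0.121 0 0.004 0.004
```

View pics/w11.png

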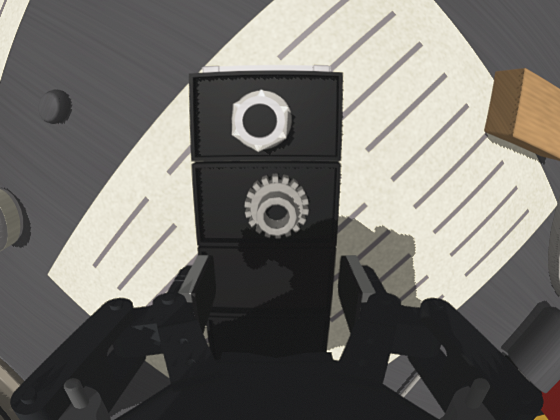

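```bash
python3 - <<'E'
from h import *
pos,rot,o=pose(); p=imaging.read_camera('wrist')
print(pos,watz(p,(276,213),.047,pos,rot),watz(p,(277,206.5),.027,pos,rot),'nut',watz(p,(261,121),.043,pos,rot))
g=p['image'][60:260,180:350,::-1]; cv2.imwrite('pics/w11z.png',cv2.resize(g,None,fx=3,fy=3,interpolation=cv2.INTER_CUBIC))
E
```

```text
[ 0.5659787  -0.22224137  0.11673835] [ 0.57160447 -0.2193506   0.047     ] [ 0.5709665  -0.22060677  0.027     ] nut [ 0.61732015 -0.17654764  0.043     ]
```

View pics/w11z.png

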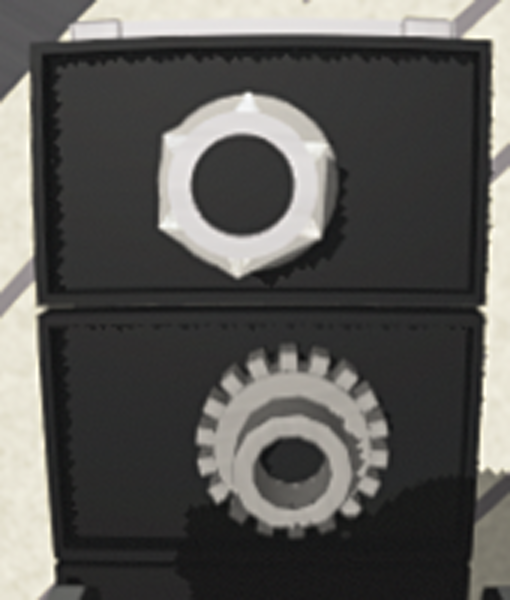

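```bash
python3 - <<'E'
from h import *
s=plan([.5699,-.2211,.075],-56.1,4,-.4)
E
```

```text
-0.4 0.003 -0.007 0.087 0 0.005 0.009; -0.4 0.003 -0.008 0.087 0 0.005 0.009; -0.4 0.003 -0.007 0.087 0 0.005 0.009; -0.4 0.003 -0.008 0.087 0 0.005 0.009
```

Call:
apply_moves --moves "-0.4 0.003 -0.007 0.087 0 0 0; -0.4 0.003 -0.008 0.087 0 0 0; -0.4 0.003 -0.007 0.087 0 0 0; -0.4 0.003 -0.008 0.087 0 0 0; -0.4 0 0 0 0 0 0; -0.4 0 0 0 0 0 0; -0.4 0 0 0 0 0 0"

```text
t: 24.27
eef_pos: [0.57, -0.2232, 0.0753]
tool_rot: [0.0, 0.883, -0.47, -0.0]
contact_force: [0.0, 0.1, 0.2]
gripper_width: 0.702
```

```bash
python3 - <<'E'
from h import *
pos,rot,o=pose(); p=imaging.read_camera('wrist'); save(p,'w12'); print(pos,o['gripper_width'],rot.as_matrix().round(3).tolist())
print(wpix(p,[.5699,-.2211,.047],pos,rot),wpix(p,[.5699,-.2211,.027],pos,rot))
s=plan([.5699,-.2211,.03],-56.1,4,-.4)
g=p['image'][60:300,140:420,::-1]; cv2.imwrite('pics/w12z.png',cv2.resize(g,None,fx=2.5,fy=2.5,interpolation=cv2.INTER_CUBIC))
E
```

```text
[ 0.56996375 -0.22319552  0.07533129] 0.7018642112560728 [[0.558, -0.83, -0.0], [-0.83, -0.558, -0.0], [0.0, 0.0, -1.0]]
[271.24046521 243.58834488] [271.72057526 231.15374269]
-0.4 -0.004 -0.002 0.095 0 -0.002 0.002; -0.4 -0.004 -0.002 0.095 0 -0.002 0.002; -0.4 -0.004 -0.002 0.095 0 -0.002 0.002; -0.4 -0.004 -0.002 0.096 0 -0.002 0.002
```

View pics/w12z.png

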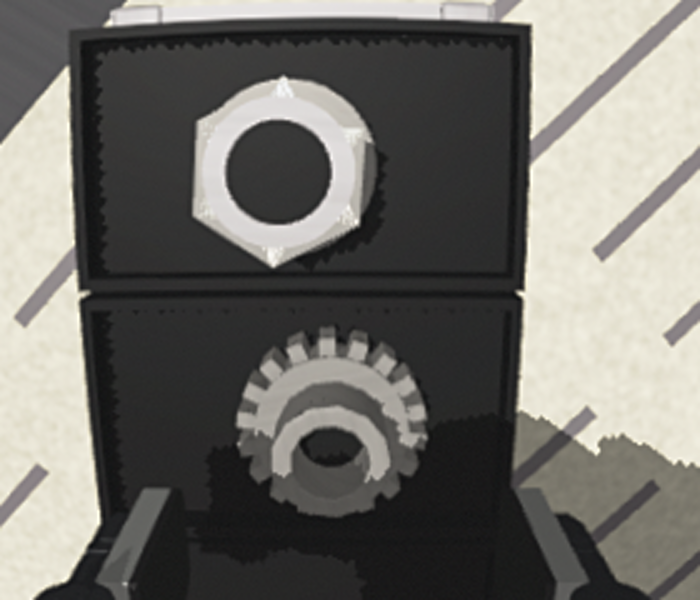

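Call:
apply_moves --moves "-0.4 -0.003 -0.004 0.095 0 0 0; -0.4 -0.003 -0.004 0.095 0 0 0; -0.4 -0.003 -0.004 0.095 0 0 0; -0.4 -0.003 -0.003 0.09 0 0 0; -0.4 0 0 0 0 0 0; -0.4 0 0 0 0 0 0; -0.4 0 0 0 0 0 0"

```text
t: 24.9
eef_pos: [0.5707, -0.221, 0.0304]
tool_rot: [0.0, 0.883, -0.47, 0.0]
contact_force: [0.1, 0.6, 0.5]
gripper_width: 0.696
```

Call:
apply_moves --moves "1 0 0 0 0 0 0; 1 0 0 0 0 0 0; 1 0 0 0 0 0 0; 1 0 0 0 0 0 0; 1 0 0 0 0 0 0; 1 0 0 0 0 0 0; 1 0 0 0 0 0 0; 1 0 0 0 0 0 0; 1 0 0 0 0 0 0" --force 50

```text
t: 25.65
eef_pos: [0.5711, -0.2208, 0.0312]
tool_rot: [-0.0, 0.883, -0.47, 0.0]
contact_force: [-1.0, 1.5, 6.4]
gripper_width: 0.303
```

```bash
python3 - <<'E'
from h import *
pos,rot,o=pose(); p=imaging.read_camera('wrist'); save(p,'w13'); print(pos,o['gripper_width'],o['contact_force'],o['torque'])
E
```

```text
[ 0.57106082 -0.2207977   0.03118347] 0.303429328292124 [-0.95682142  1.50853286  6.37381135] [0.20685333 0.3497549  0.04689747]
```

View pics/w13.png

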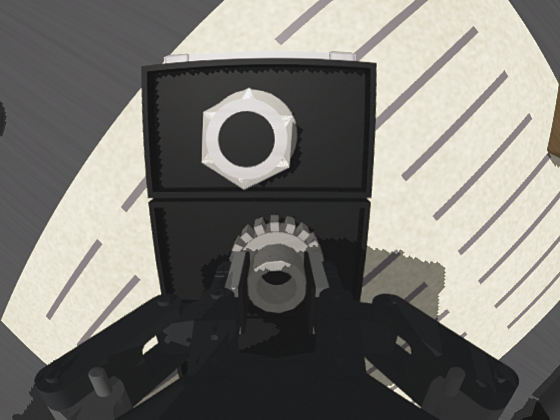

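Call:
apply_moves --moves "1 0 0 -0.03 0 0 0; 1 0 0 -0.06 0 0 0; 1 0 0 -0.1 0 0 0; 1 0 0 -0.2 0 0 0; 1 0 0 -0.25 0 0 0; 1 0 0 -0.2 0 0 0; 1 0 0 -0.1 0 0 0; 1 0 0 0 0 0 0"

```text
t: 26.37
eef_pos: [0.5724, -0.2216, 0.1466]
tool_rot: [-0.001, 0.883, -0.47, 0.003]
contact_force: [0.9, 0.3, -2.4]
gripper_width: 0.303
```

```bash
python3 - <<'E'
from h import *
pos,rot,o=pose(); p=imaging.read_camera('wrist'); save(p,'w14');print(pos,o['gripper_width'],o['contact_force'])
s=plan([.575,.2179,.13],-87.6,16,1)
E
```

```text
[ 0.57237474 -0.22164131  0.14658123] 0.30329089349459565 [ 0.93888727  0.32086889 -2.40489945]
1 -0.188 -0.129 0.007 -0.002 -0.001 0.493; 1 -0.193 -0.123 0.008 -0.002 -0.001 0.493; 1 -0.197 -0.116 0.007 -0.002 -0.001 0.493; 1 -0.201 -0.109 0.008 -0.002 -0.001 0.493; 1 -0.204 -0.102 0.007 -0.002 -0.001 0.493; 1 -0.208 -0.095 0.008 -0.002 -0.001 0.493; 1 -0.211 -0.088 0.007 -0.002 -0.001 0.493; 1 -0.214 -0.08 0.008 -0.002 -0.001 0.493; 1 -0.216 -0.073 0.007 -0.002 -0.001 0.493; 1 -0.219 -0.066 0.008 -0.002 -0.001 0.493; 1 -0.221 -0.058 0.007 -0.002 -0.001 0.493; 1 -0.223 -0.05 0.008 -0.002 -0.001 0.493
1 -0.225 -0.043 0.007 -0.002 -0.001 0.493; 1 -0.225 -0.035 0.008 -0.002 -0.001 0.493; 1 -0.227 -0.027 0.007 -0.002 -0.001 0.493; 1 -0.228 -0.019 0.008 -0.002 -0.001 0.493
```

View pics/w14.png

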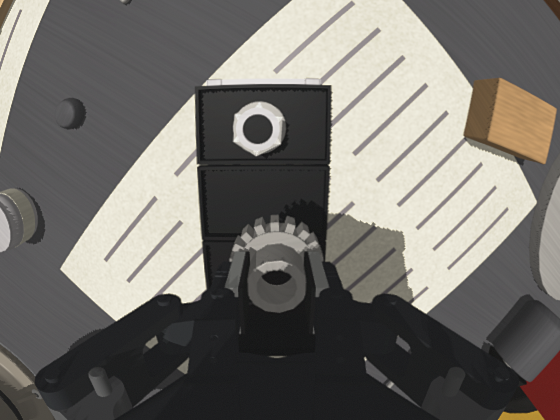

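Call:
apply_moves --moves "1 -0.188 -0.129 0.007 0 0 0.493; 1 -0.193 -0.123 0.008 0 0 0.493; 1 -0.197 -0.116 0.007 0 0 0.493; 1 -0.201 -0.109 0.008 0 0 0.493; 1 -0.204 -0.102 0.007 0 0 0.493; 1 -0.208 -0.095 0.008 0 0 0.493; 1 -0.211 -0.088 0.007 0 0 0.493; 1 -0.214 -0.08 0.008 0 0 0.493; 1 -0.216 -0.073 0.007 0 0 0.493; 1 -0.219 -0.066 0.008 0 0 0.493; 1 -0.221 -0.058 0.007 0 0 0.493; 1 -0.223 -0.05 0.008 0 0 0.493"

```text
t: 27.42
eef_pos: [0.572, 0.1096, 0.1305]
tool_rot: [0.001, 0.767, -0.641, -0.001]
contact_force: [0.3, -0.4, -2.2]
gripper_width: 0.305
```

Call:
apply_moves --moves "1 -0.225 -0.043 0.007 0 0 0.493; 1 -0.225 -0.035 0.008 0 0 0.493; 1 -0.227 -0.027 0.007 0 0 0.493; 1 -0.228 -0.019 0.008 0 0 0.493; 1 0 0 0 0 0 0; 1 0 0 0 0 0 0; 1 0 0 0 0 0 0"

```text
t: 28.0
eef_pos: [0.5733, 0.2172, 0.1273]
tool_rot: [0.001, 0.722, -0.692, -0.0]
contact_force: [0.5, 0.8, -1.5]
gripper_width: 0.302
```

```bash
python3 - <<'E'
from h import *
pos,rot,o=pose(); p=imaging.read_camera('wrist'); save(p,'w15'); print(pos,o['gripper_width'],o['contact_force'],rot.as_matrix().round(3).tolist())
s=plan([.575,.2179,.031],-87.6,8,1)
E
```

```text
[0.57334559 0.21720437 0.12734444] 0.3022587927681041 [ 0.53752025  0.81240842 -1.48800599] [[0.042, -0.999, -0.002], [-0.999, -0.042, -0.002], [0.002, 0.002, -1.0]]
1 -0.002 -0.002 0.101 0.003 -0.003 -0.002; 1 -0.001 -0.001 0.101 0.003 -0.003 -0.002; 1 -0.002 -0.002 0.1 0.003 -0.003 -0.002; 1 -0.002 -0.001 0.101 0.003 -0.003 -0.002; 1 -0.001 -0.002 0.101 0.003 -0.003 -0.002; 1 -0.002 -0.001 0.101 0.003 -0.003 -0.002; 1 -0.001 -0.002 0.101 0.003 -0.003 -0.002; 1 -0.002 -0.001 0.1 0.003 -0.003 -0.002
```

View pics/w15.png

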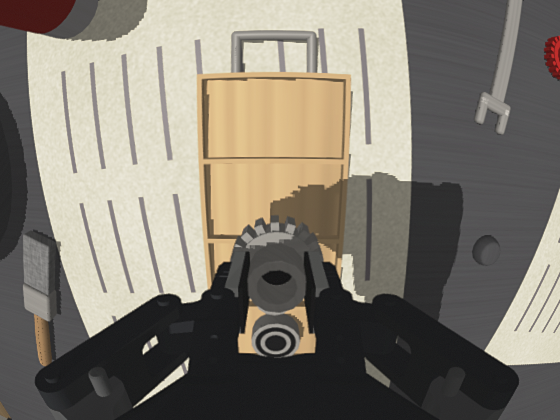

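Call:
apply_moves --moves "1 -0.002 -0.002 0.101 0 0 0; 1 -0.001 -0.001 0.101 0 0 0; 1 -0.002 -0.002 0.1 0 0 0; 1 -0.002 -0.001 0.101 0 0 0; 1 -0.001 -0.002 0.101 0 0 0; 1 -0.002 -0.001 0.101 0 0 0; 1 -0.001 -0.002 0.1 0 0 0; 1 -0.002 -0.001 0.1 0 0 0; 1 0 0 0 0 0 0; 1 0 0 0 0 0 0"

```text
t: 28.88
eef_pos: [0.5753, 0.2194, 0.0314]
tool_rot: [0.001, 0.722, -0.692, -0.0]
contact_force: [-0.3, 0.3, -2.0]
gripper_width: 0.304
```

Call:
apply_moves --moves "1 0 0 0.02 0 0 0; 1 0 0 0.015 0 0 0; 1 0 0 0.01 0 0 0; 1 0 0 0 0 0 0; 1 0 0 0 0 0 0"

```text
t: 29.3
eef_pos: [0.5758, 0.2197, 0.0271]
tool_rot: [-0.0, 0.722, -0.692, 0.0]
contact_force: [0.0, 0.1, -2.2]
gripper_width: 0.306
```

Call:
apply_moves --moves "1 0 0 0.012 0 0 0; 1 0 0 0.01 0 0 0; 1 0 0 0 0 0 0; 1 0 0 0 0 0 0"

```text
t: 29.63
eef_pos: [0.5758, 0.2197, 0.0242]
tool_rot: [-0.0, 0.722, -0.692, 0.0]
contact_force: [-0.1, 0.0, -1.3]
gripper_width: 0.305
```

Call:
apply_moves --moves "1 0 0 0.008 0 0 0; 1 0 0 0 0 0 0; 1 0 0 0 0 0 0"

```text
t: 29.88
eef_pos: [0.5758, 0.2197, 0.0242]
tool_rot: [-0.0, 0.722, -0.692, -0.0]
contact_force: [-3.6, -1.2, 8.3]
gripper_width: 0.309
```

Call:
apply_moves --moves "0 0 0 0 0 0 0; 0 0 0 0 0 0 0; -0.4 0 0 0 0 0 0; -0.4 0 0 0 0 0 0; -0.4 0 0 0 0 0 0; -0.4 0 0 -0.05 0 0 0; -0.4 0 0 -0.1 0 0 0; -0.4 0 0 -0.2 0 0 0; -0.4 0 0 -0.25 0 0 0; -0.4 0 0 -0.25 0 0 0; -0.4 0 0 0 0 0 0"

```text
t: 30.8
eef_pos: [0.5795, 0.2198, 0.1319]
tool_rot: [-0.004, 0.721, -0.693, 0.002]
contact_force: [1.6, -0.1, -0.8]
gripper_width: 0.706
```

```bash
python3 - <<'E'
from h import *
pos,rot,o=pose(); p=imaging.read_camera('wrist'); save(p,'w16'); print(pos,o['gripper_width'])
s=plan([.61,-.195,.12],-56.1,15,-.4)
E
```

```text
[0.57952305 0.21975033 0.13185252] 0.7062559236477814
-0.4 0.231 -0.008 0.005 -0.006 0.001 -0.525; -0.4 0.231 0 0.004 -0.006 0.001 -0.525; -0.4 0.231 0.009 0.005 -0.006 0.001 -0.525; -0.4 0.231 0.017 0.005 -0.006 0.001 -0.525; -0.4 0.23 0.026 0.004 -0.006 0.001 -0.525; -0.4 0.228 0.034 0.005 -0.006 0.001 -0.525; -0.4 0.228 0.043 0.005 -0.006 0.001 -0.525; -0.4 0.225 0.05 0.005 -0.006 0.001 -0.525; -0.4 0.224 0.059 0.004 -0.006 0.001 -0.525; -0.4 0.221 0.068 0.005 -0.006 0.001 -0.525; -0.4 0.218 0.075 0.005 -0.006 0.001 -0.525; -0.4 0.216 0.083 0.005 -0.006 0.001 -0.525
-0.4 0.213 0.091 0.005 -0.006 0.001 -0.525; -0.4 0.209 0.099 0.005 -0.006 0.001 -0.525; -0.4 0.205 0.106 0.005 -0.006 0.001 -0.525
```

View pics/w16.png

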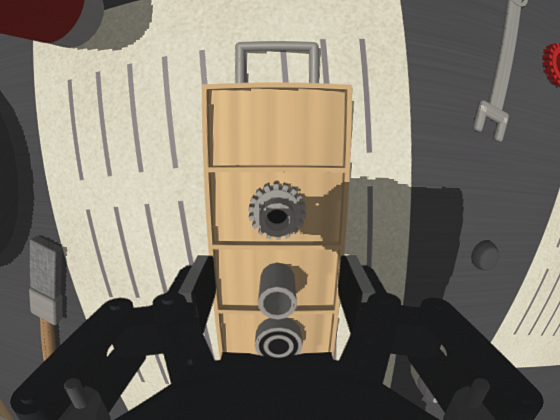

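Call:
apply_moves --moves "-0.4 0.231 -0.008 0.005 0 0 -0.525; -0.4 0.231 0 0.004 0 0 -0.525; -0.4 0.231 0.009 0.005 0 0 -0.525; -0.4 0.231 0.017 0.005 0 0 -0.525; -0.4 0.23 0.026 0.004 0 0 -0.525; -0.4 0.228 0.034 0.005 0 0 -0.525; -0.4 0.228 0.043 0.005 0 0 -0.525; -0.4 0.225 0.05 0.005 0 0 -0.525; -0.4 0.224 0.059 0.004 0 0 -0.525; -0.4 0.221 0.068 0.005 0 0 -0.525; -0.4 0.218 0.075 0.005 0 0 -0.525; -0.4 0.216 0.083 0.005 0 0 -0.525"

```text
t: 31.85
eef_pos: [0.6008, -0.1135, 0.118]
tool_rot: [0.0, 0.856, -0.517, -0.0]
contact_force: [0.2, 0.3, -1.1]
gripper_width: 0.702
```

Call:
apply_moves --moves "-0.4 0.213 0.091 0.005 0 0 -0.525; -0.4 0.209 0.099 0.005 0 0 -0.525; -0.4 0.205 0.106 0.005 0 0 -0.525; -0.4 0 0 0 0 0 0; -0.4 0 0 0 0 0 0; -0.4 0 0 0 0 0 0"

```text
t: 32.35
eef_pos: [0.6074, -0.1947, 0.1161]
tool_rot: [-0.0, 0.882, -0.47, -0.001]
contact_force: [-0.4, 1.0, 0.5]
gripper_width: 0.705
```

```bash
python3 - <<'E'
from h import *
pos,rot,o=pose(); p=imaging.read_camera('wrist'); save(p,'w17'); print(pos,o['gripper_width'],rot.as_matrix().round(3).tolist())
import pickle; pickle.dump((p,pos,rot),open('w17.pkl','wb'))
g=p['image'][60:300,140:420,::-1]; cv2.imwrite('pics/w17z.png',cv2.resize(g,None,fx=2.5,fy=2.5,interpolation=cv2.INTER_CUBIC))
E
```

```text
[ 0.60736685 -0.19471763  0.11612158] 0.7046684128852935 [[0.557, -0.83, -0.001], [-0.83, -0.557, 0.001], [-0.001, 0.0, -1.0]]
```

View pics/w17z.png

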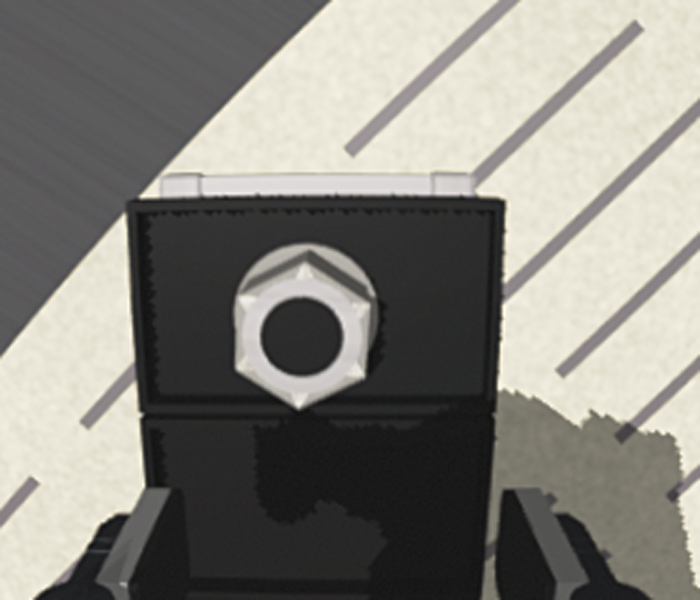

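```bash
python3 - <<'E'
from h import *
import pickle; p,pos,rot=pickle.load(open('w17.pkl','rb'))
f=lambda c,z: watz(p,(c[0]/2.5+140,c[1]/2.5+60),z,pos,rot)[:2].round(4)
print(f((303,336),.043), f((306,312),.015))
d=f((306,265),.043)-f((298,408),.043); print(np.degrees(np.arctan2(d[1],d[0])))
s=plan([*f((303,336),.043),.075],-59,5,-.3)
E
```

```text
[ 0.6175 -0.1767] [ 0.6177 -0.1761]
30.113733150982508
-0.3 -0.014 -0.03 0.068 0 0.004 0.147; -0.3 -0.015 -0.029 0.069 0 0.004 0.147; -0.3 -0.015 -0.03 0.068 0 0.004 0.147; -0.3 -0.016 -0.029 0.069 0 0.004 0.147; -0.3 -0.015 -0.029 0.068 0 0.004 0.147
```

Call:
apply_moves --moves "-0.3 -0.014 -0.03 0.068 0 0 0.16; -0.3 -0.015 -0.029 0.069 0 0 0.16; -0.3 -0.015 -0.03 0.068 0 0 0.16; -0.3 -0.016 -0.029 0.069 0 0 0.16; -0.3 -0.015 -0.029 0.068 0 0 0.16; -0.3 0 0 0 0 0 0; -0.3 0 0 0 0 0 0; -0.3 0 0 0 0 0 0"

```text
t: 33.07
eef_pos: [0.6177, -0.1786, 0.0756]
tool_rot: [0.0, 0.869, -0.495, 0.0]
contact_force: [0.4, -0.3, 0.6]
gripper_width: 0.648
```

```bash
python3 - <<'E'
from h import *
pos,rot,o=pose(); p=imaging.read_camera('wrist'); save(p,'w18'); print(pos,o['gripper_width'],rot.as_matrix().round(3).tolist())
print(wpix(p,[.6175,-.1767,.043],pos,rot))
s=plan([.6175,-.1767,.02],-59.5,5,-.3)
g=p['image'][60:300,140:420,::-1]; cv2.imwrite('pics/w18z.png',cv2.resize(g,None,fx=2.5,fy=2.5,interpolation=cv2.INTER_CUBIC))
E
```

```text
[ 0.61773643 -0.17856845  0.07559698] 0.6478394031407387 [[0.51, -0.86, -0.0], [-0.86, -0.51, -0.0], [0.0, 0.0, -1.0]]
[271.37749587 241.41492991]
-0.3 -0.003 -0.001 0.093 -0.001 -0.002 0.008; -0.3 -0.004 -0.002 0.093 -0.001 -0.002 0.008; -0.3 -0.003 -0.001 0.094 -0.001 -0.002 0.008; -0.3 -0.003 -0.001 0.093 -0.001 -0.002 0.008; -0.3 -0.004 -0.001 0.093 -0.001 -0.002 0.008
```

View pics/w18z.png

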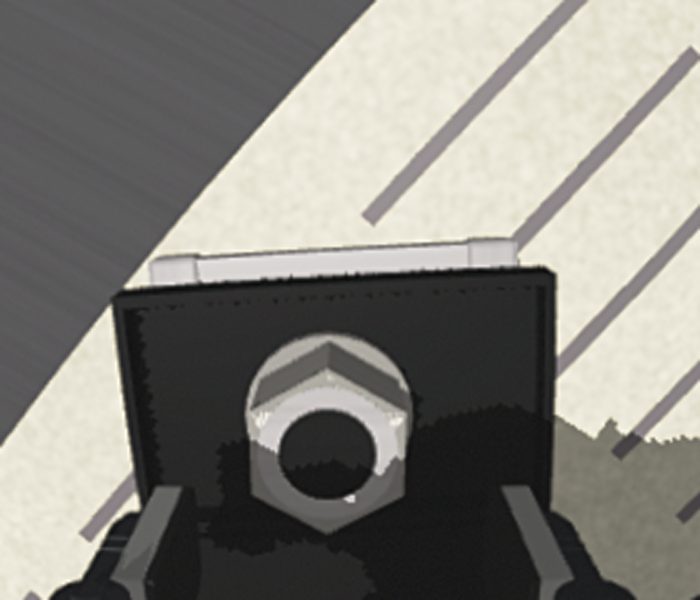

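Call:
apply_moves --moves "-0.3 -0.003 -0.001 0.093 0 0 0; -0.3 -0.004 -0.002 0.093 0 0 0; -0.3 -0.003 -0.001 0.094 0 0 0; -0.3 -0.003 -0.001 0.093 0 0 0; -0.3 -0.004 -0.001 0.09 0 0 0; -0.3 0 0 0 0 0 0; -0.3 0 0 0 0 0 0; -0.3 0 0 0 0 0 0"

```text
t: 33.78
eef_pos: [0.6175, -0.1764, 0.0201]
tool_rot: [0.0, 0.869, -0.495, 0.0]
contact_force: [0.2, -0.4, -0.7]
gripper_width: 0.653
```

Call:
apply_moves --moves "1 0 0 0 0 0 0; 1 0 0 0 0 0 0; 1 0 0 0 0 0 0; 1 0 0 0 0 0 0; 1 0 0 0 0 0 0; 1 0 0 0 0 0 0; 1 0 0 0 0 0 0; 1 0 0 0 0 0 0; 1 0 0 0 0 0 0" --force 50

```text
t: 34.53
eef_pos: [0.6179, -0.1763, 0.0208]
tool_rot: [-0.0, 0.869, -0.495, 0.001]
contact_force: [-1.7, 1.9, 5.4]
gripper_width: 0.411
```

Call:
apply_moves --moves "1 0 0 -0.03 0 0 0; 1 0 0 -0.06 0 0 0; 1 0 0 -0.1 0 0 0; 1 0 0 -0.2 0 0 0; 1 0 0 -0.25 0 0 0; 1 0 0 -0.2 0 0 0; 1 0 0 -0.1 0 0 0; 1 0 0 0 0 0 0"

```text
t: 35.2
eef_pos: [0.6191, -0.1769, 0.1363]
tool_rot: [-0.001, 0.869, -0.495, 0.003]
contact_force: [-0.3, -0.2, -1.6]
gripper_width: 0.408
```

```bash
python3 - <<'E'
from h import *
pos,rot,o=pose(); p=imaging.read_camera('wrist'); save(p,'w19');print(pos,o['gripper_width'],o['contact_force'])
s=plan([.642,.2208,.12],-87.6,16,1)
E
```

```text
[ 0.61905362 -0.17686499  0.13625993] 0.4080613912445461 [-0.2869414  -0.22969354 -1.58831079]
1 -0.171 -0.116 0.007 -0.002 -0.001 0.442; 1 -0.175 -0.111 0.008 -0.002 -0.001 0.442; 1 -0.179 -0.106 0.007 -0.002 -0.001 0.442; 1 -0.181 -0.1 0.007 -0.002 -0.001 0.442; 1 -0.184 -0.094 0.008 -0.002 -0.001 0.442; 1 -0.188 -0.089 0.007 -0.002 -0.001 0.442; 1 -0.189 -0.082 0.007 -0.002 -0.001 0.442; 1 -0.193 -0.077 0.008 -0.002 -0.001 0.442; 1 -0.194 -0.071 0.007 -0.002 -0.001 0.442; 1 -0.197 -0.065 0.007 -0.002 -0.001 0.442; 1 -0.199 -0.059 0.008 -0.002 -0.001 0.442; 1 -0.2 -0.052 0.007 -0.002 -0.001 0.442
1 -0.202 -0.047 0.007 -0.002 -0.001 0.442; 1 -0.203 -0.04 0.008 -0.002 -0.001 0.442; 1 -0.204 -0.034 0.007 -0.002 -0.001 0.442; 1 -0.206 -0.027 0.008 -0.002 -0.001 0.442
```

View pics/w19.png

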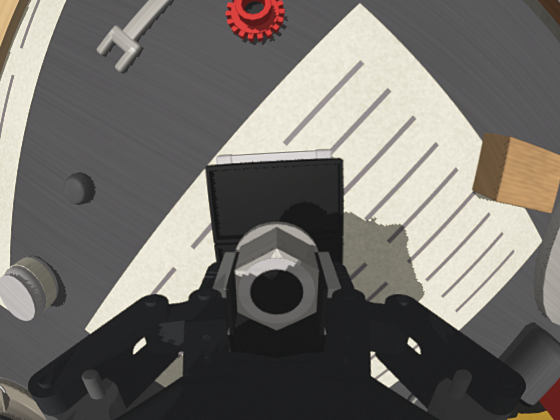

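Call:
apply_moves --moves "1 -0.171 -0.116 0.007 0 0 0.442; 1 -0.175 -0.111 0.008 0 0 0.442; 1 -0.179 -0.106 0.007 0 0 0.442; 1 -0.181 -0.1 0.007 0 0 0.442; 1 -0.184 -0.094 0.008 0 0 0.442; 1 -0.188 -0.089 0.007 0 0 0.442; 1 -0.189 -0.082 0.007 0 0 0.442; 1 -0.193 -0.077 0.008 0 0 0.442; 1 -0.194 -0.071 0.007 0 0 0.442; 1 -0.197 -0.065 0.007 0 0 0.442; 1 -0.199 -0.059 0.008 0 0 0.442; 1 -0.2 -0.052 0.007 0 0 0.442"

```text
t: 36.25
eef_pos: [0.6338, 0.1229, 0.12]
tool_rot: [0.001, 0.763, -0.647, -0.001]
contact_force: [-0.0, -0.4, -1.4]
gripper_width: 0.41
```

Call:
apply_moves --moves "1 -0.202 -0.047 0.007 0 0 0.442; 1 -0.203 -0.04 0.008 0 0 0.442; 1 -0.204 -0.034 0.007 0 0 0.442; 1 -0.206 -0.027 0.008 0 0 0.442; 1 0 0 0 0 0 0; 1 0 0 0 0 0 0; 1 0 0 0 0 0 0"

```text
t: 36.83
eef_pos: [0.6403, 0.2199, 0.117]
tool_rot: [0.001, 0.722, -0.692, -0.0]
contact_force: [0.2, 0.6, -1.8]
gripper_width: 0.406
```

```bash
python3 - <<'E'
from h import *
pos,rot,o=pose(); p=imaging.read_camera('wrist'); save(p,'w20'); print(pos,o['gripper_width'],o['contact_force'],rot.as_matrix().round(3).tolist())
s=plan([.6425,.2205,.02],-87.6,8,1)
E
```

```text
[0.64033482 0.21993096 0.11698804] 0.40593934292172706 [ 0.1908096   0.63682331 -1.75753658] [[0.042, -0.999, -0.002], [-0.999, -0.042, -0.002], [0.002, 0.002, -1.0]]
1 -0.002 -0.002 0.102 0.003 -0.003 -0.002; 1 -0.001 -0.002 0.101 0.003 -0.003 -0.002; 1 -0.001 -0.002 0.102 0.003 -0.003 -0.002; 1 -0.002 -0.002 0.101 0.003 -0.003 -0.002; 1 -0.001 -0.002 0.102 0.003 -0.003 -0.002; 1 -0.002 -0.002 0.101 0.003 -0.003 -0.002; 1 -0.001 -0.002 0.102 0.003 -0.003 -0.002; 1 -0.001 -0.002 0.102 0.003 -0.003 -0.002
```

View pics/w20.png

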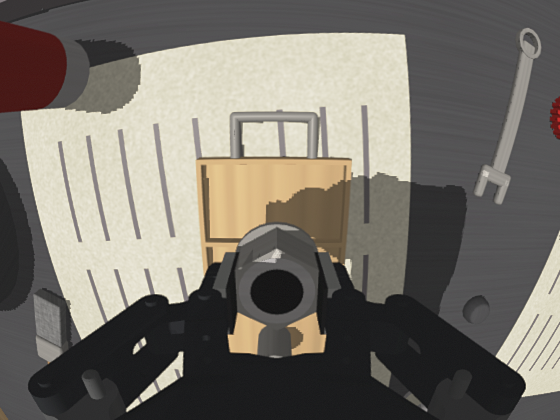

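Over the handle-end compartment; lowering.

Call:
apply_moves --moves "1 -0.002 -0.002 0.102 0 0 0; 1 -0.001 -0.002 0.101 0 0 0; 1 -0.001 -0.002 0.102 0 0 0; 1 -0.002 -0.002 0.101 0 0 0; 1 -0.001 -0.002 0.102 0 0 0; 1 -0.002 -0.002 0.101 0 0 0; 1 -0.001 -0.002 0.1 0 0 0; 1 -0.001 -0.002 0.09 0 0 0; 1 0 0 0 0 0 0; 1 0 0 0 0 0 0"

```text
t: 37.72
eef_pos: [0.6428, 0.2221, 0.0219]
tool_rot: [0.001, 0.722, -0.692, -0.0]
contact_force: [0.4, 0.8, -1.3]
gripper_width: 0.406
```

Call:
apply_moves --moves "1 0 0 0.02 0 0 0; 1 0 0 0.015 0 0 0; 1 0 0 0 0 0 0; 1 0 0 0 0 0 0"

```text
t: 38.05
eef_pos: [0.6433, 0.2224, 0.0189]
tool_rot: [-0.0, 0.722, -0.692, 0.0]
contact_force: [0.2, 0.4, -1.1]
gripper_width: 0.405
```

Call:
apply_moves --moves "1 0 0 0.015 0 0 0; 1 0 0 0.012 0 0 0; 1 0 0 0 0 0 0; 1 0 0 0 0 0 0"

```text
t: 38.38
eef_pos: [0.6431, 0.2223, 0.0152]
tool_rot: [0.0, 0.722, -0.692, -0.0]
contact_force: [-0.1, -0.3, -1.5]
gripper_width: 0.414
```

Call:
apply_moves --moves "1 0 0 0.008 0 0 0; 1 0 0 0 0 0 0; 1 0 0 0 0 0 0"

```text
t: 38.63
eef_pos: [0.6431, 0.2223, 0.0143]
tool_rot: [0.0, 0.722, -0.692, -0.0]
contact_force: [0.5, -0.2, -1.7]
gripper_width: 0.406
```

Call:
apply_moves --moves "1 0 0 0.008 0 0 0; 1 0 0 0 0 0 0; 1 0 0 0 0 0 0"

```text
t: 38.88
eef_pos: [0.6433, 0.2223, 0.0139]
tool_rot: [-0.0, 0.722, -0.692, -0.0]
contact_force: [-1.9, -0.1, 4.0]
gripper_width: 0.41
```

Touching down; release and rise high for a check.

Call:
apply_moves --moves "0 0 0 0 0 0 0; -0.2 0 0 0 0 0 0; -0.4 0 0 0 0 0 0; -0.4 0 0 0 0 0 0; -0.4 0 0 0 0 0 0; -0.4 0 0 -0.05 0 0 0; -0.4 0 0 -0.1 0 0 0; -0.4 0 0 -0.2 0 0 0; -0.4 0 0 -0.25 0 0 0; -0.4 0 0 -0.25 0 0 0; -0.4 0 0 -0.25 0 0 0; -0.4 0 0 0 0 0 0"

```text
t: 39.88
eef_pos: [0.6471, 0.2221, 0.1532]
tool_rot: [-0.005, 0.721, -0.692, 0.002]
contact_force: [0.9, -0.5, 0.4]
gripper_width: 0.697
```

```bash
python3 - <<'E'
from h import *
pos,rot,o=pose(); p=imaging.read_camera('wrist'); save(p,'w21'); print(pos,o['gripper_width'])
s=plan([.54,.10,.28],-87.6,7,-.4)
E
```

```text
[0.64712572 0.22214692 0.1531866 ] 0.6974932520697232
-0.4 0.14 0.131 -0.156 -0.015 0.005 -0.001; -0.4 0.14 0.131 -0.155 -0.015 0.005 -0.001; -0.4 0.14 0.131 -0.155 -0.015 0.005 -0.001; -0.4 0.14 0.131 -0.155 -0.015 0.005 -0.001; -0.4 0.14 0.131 -0.155 -0.015 0.005 -0.001; -0.4 0.14 0.132 -0.155 -0.015 0.005 -0.001; -0.4 0.14 0.132 -0.154 -0.015 0.005 -0.001
```

View pics/w21.png

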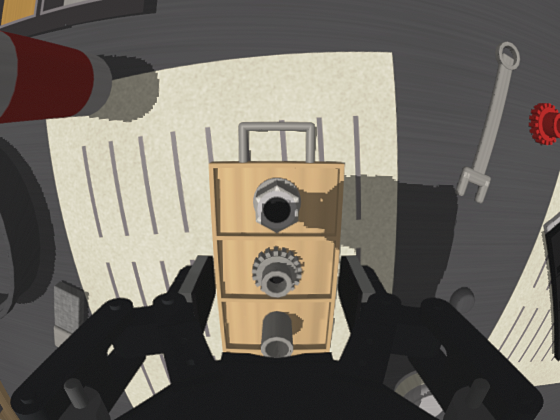

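Call:
apply_moves --moves "-0.4 0.14 0.131 -0.156 0 0 0; -0.4 0.14 0.131 -0.155 0 0 0; -0.4 0.14 0.131 -0.155 0 0 0; -0.4 0.14 0.131 -0.155 0 0 0; -0.4 0.14 0.131 -0.155 0 0 0; -0.4 0.2 0.1 0 0 0 0; -0.4 0.25 0 0 0 0 0; -0.4 0.25 0 0 0 0 0; -0.4 0.25 0 0 0 0 0; -0.4 0.25 0 0 0 0 0; -0.4 0 0 0 0 0 0; -0.4 0 0 0 0 0 0"

```text
t: 40.93
eef_pos: [0.5616, -0.0116, 0.2387]
tool_rot: [0.0, 0.72, -0.694, -0.0]
contact_force: [0.2, 0.3, -0.1]
gripper_width: 0.699
```

```bash
python3 - <<'E'
from h import *
a=np.radians(2.4); c=np.array([.541,.2165]); Rt=np.array([[np.cos(a),np.sin(a)],[-np.sin(a),np.cos(a)]])
Z=dict(nut_c=.021,sleeve_c=.029,bearing_c=.016,gear_c=.023)
for n in ('scene','top'):
    p=imaging.read_camera(n); save(p,n+'9')
    for t,z in Z.items():
        for d in nets.spot_point(p,t)[:2]:
            w=Rt@(atz(p,d['location'],z)[:2]-c); print(n,t,'y %.3f x %.3f'%(w[0],-w[1]),round(d['score'],2))
    g=p['image'][120:330,300:450] if n=='scene' else p['image'][150:300,140:240]
    cv2.imwrite('pics/'+n+'9z.png',cv2.resize(g[:,:,::-1],None,fx=3.4 if n=='top' else 2.7,fy=3.4 if n=='top' else 2.7,interpolation=cv2.INTER_CUBIC))
E
```

```text
scene nut_c y 0.103 x -0.005 0.88
scene sleeve_c y -0.024 x -0.003 0.59
scene bearing_c y -0.098 x -0.007 0.66
scene gear_c y 0.193 x 0.305 0.77
scene gear_c y 0.031 x 0.002 0.72
top nut_c y 0.107 x 0.001 0.82
top nut_c y -0.051 x 0.467 0.57
top sleeve_c y -0.039 x 0.003 0.41
top gear_c y 0.030 x 0.010 0.79
top gear_c y -0.008 x 0.004 0.75
```

View pics/scene9z.png

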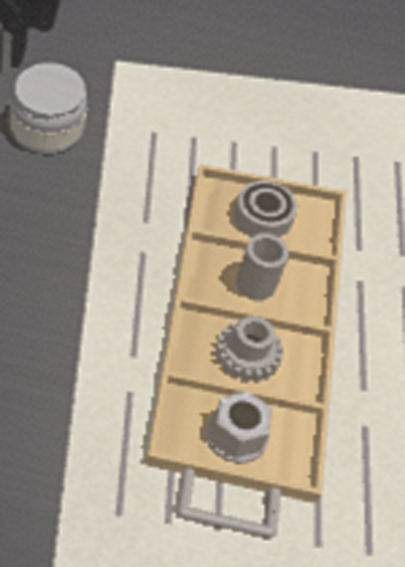

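View pics/top9z.png

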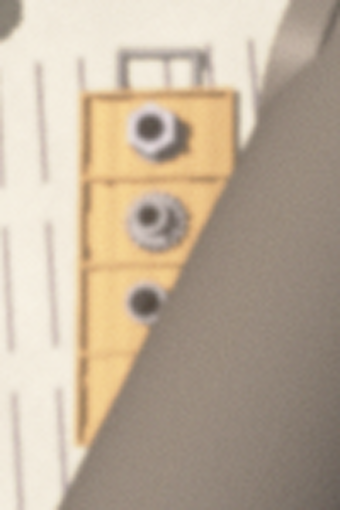

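All four stand upright in the right compartments: from the handle outward, nut, gear, sleeve and bearing. Handing in.

```bash
python3 -c "
from station import bot
print(bot.hand_in())"
```

```text
the job is handed in; nothing more can be done
None
```

I moved all four parts from the drain rack to the tray in reverse order and handed the job in at about 41 s of the 115 s allowed; it reported no verdict.

- **Order:** counted from the rack handle, the parts stood bearing, sleeve, gear, nut. Counted from the tray handle, they now stand nut, gear, sleeve, bearing.
- **Setting down:** I lowered each part in millimetre steps until the wrist force rose to 4–8 N, then released it. I saw no drop, and I didn't touch the red gear.
- **Final checks:** the last scene picture showed all four upright and flat in their own compartments, with the gripper well clear. Measured positions were within about 10 mm of the compartment centres along the row, with 22 mm allowed, and within 10 mm across, with 50 mm allowed.
- **Disagreements:** the networks gave a few false hits. One put a gear at y -0.008 m in the top view, one put a nut on the rack side, and the red gear also registered as a gear. The pictures didn't support any of these.
- **Partly hidden:** in the last top view the arm hid the bearing and part of the sleeve, so those rest on the scene and wrist pictures.

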